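# Put the coffee scoop away and close its sliding-lid box

### The arm

A 7-joint arm with a two-finger parallel gripper is mounted at the origin on a cart in front of the work surface, level with it; the furniture and walls round the work are solid. World frame = base frame: x ahead of the robot, y to its left, z up, the work surface at z = 0. Lengths are in m, angles in rad, forces in N, time in s.
With the tool pointing down it reaches from about 0.4 to 0.875 m from the base axis. Payload 4.4 kg.
Tool frame: the origin (TCP) lies on the centre line of the jaws, within the pads' length; the fingertips stand 8 mm ahead of it and the grasp point (between the pads) lies 11 mm behind it; z points along the fingers, y is the line along which they close (so a half turn about z gives the same grasp; the last joint's range is limited). The gripper opens to 85 mm and grips with 20 to 120 N. Pads are 22 mm wide; open, the fingers measure 114 mm over their backs; the gripper's body (76 mm by 85 mm) begins 54 mm behind the grasp point. The pads swing forward as they close: fully open they stand 13 mm farther back than shut.
Start: joints at [-1.349, 0.628, 0.038, 1.517, -0.027, 0.996, -0.02], TCP at [0.184, 0.623, 0.205] pointing down, gripper open.
Joint ranges: [-3.06, 3.06], [-0.37, 2.12], [-1.25, 1.32], [0.18, 2.47], [-1.1, 4.24], [0.23, 1.98], [-2.94, 2.94]. Speed limits (rad/s): [2.57, 2.57, 3.14, 3.14, 3.14, 3.14, 3.14].

### API

Orientations are given as a unit quaternion [x, y, z, w].
In Python, from station import ctrl gives the robot as it stands. The module is installed in compiled form; this text tells all that it offers.
- The arm moves only by the tool servo_tool, never from a script. Its argument "series" is a list of rows, each a list of 3 entries, a list of its own where there are three numbers: the turn, a rotation vector about the tool's x, y, z in degrees, then the shift along the tool's x, y, z in mm, then the finger opening in mm, from 0 to 85.4. In form: [[[rx, ry, rz], [tx, ty, tz], hand], ...]. A call has 1 to 20 rows; each row shifts and turns the commanded pose from where the row before left it, along the tool's axes as they then stand; what a row does not reach is not made up. A row lasts 1/10 s, in which the tool goes at most 50 mm and 8.59 degrees, less where a joint would pass 70% of its speed; a pose out of reach is approached as far as the arm can. A call with a gripper value outside its range is refused whole. The fingers move at their own pace and stop on an object; the grip force is fixed at half the most. Time passes only in rows, so rows that do not move let the fingers close. It gives the time, the measured TCP pose, the force, the opening and the grip force at its end, in the units of the state.
- ctrl.read_state(): the state, without advancing time (a new reading comes with each control period).
- ctrl.snapshot(name): name is "side" or "top"; returns (picture, depth): 400x640x3 uint8, blue, green, red; 400x640 float32, m along the optical axis (not along the pixel's ray), 0 where there is no reading.
- ctrl.get_calibration(name): a dict with "fx", "fy", "cx", "cy" (pixels), "eye" and "rotation" of the camera in the world. Camera axes: x right, y down, z forward; pixel columns grow to the right and rows downward; lengths in m; the calibration is good to about 2 mm. A picture is of the moment at which its call begins. get_calibration takes no time and is no camera call.
- ctrl.hand_in(): hands the job in; it is judged then, once.
The state is a dict: "time": time; "joints": joint angles; "joint_vel": joint speeds; "joint_efforts": joint torques, N m; "tool_pos": TCP position; "orientation": TCP orientation; "force": force on the tool from outside, world axes, zero at the start; "moment": the same for the moment, N m; "opening": opening from 0.0 (shut) to 1.0 (fully open); "finger_force": force on a finger pad.
Only numpy, scipy, OpenCV 4.12 (cv2) and the standard library are available. Lean on these libraries where they do the work, as an engineer would, in place of code of your own. Each camera call takes 0.05 s, during which the arm holds its last target. There are 200 camera calls.

### The job

Put the coffee scoop that lies on the loose wooden lid into the open scoop box, lying flat along it. Then slide the thin lid, finger-notch end first, out over the near edge of the chopping board until that end overhangs by at least 3 cm with the lid still lying flat on the board, pinch it by the overhanging half, lift it off and run its plain end into the grooves of the box until the lid is fully home. Do not knock the tumbler, the cup, the crock lid or the salt shaker about, and do not drop the lid on the island.

Things in the scene. Friction and masses are not known exactly. Their poses are not given: they have to be found in the camera images.
- lid: flat pale-wood lid, 170 long (x) x 66 wide (y) x 3 thick, 24 to 39 g, waxed; lies flat on the board, too thin to pick up from a surface, but slides along, unturned, under fingers pressed lightly on its middle. Origin: centre of its underside; +x to its plain end, -x to the end with a 21 wide, 9 deep finger notch (its tail), z up. At the start the tail roughly faces the board's near edge.
- lid_tail (a point): middle of the lid's notched end, at its underside (the notch is there: the 22 mm wide tabs on both sides of it reach this line)
- lid_head (a point): middle of the lid's plain end, at its underside
- board: fixed dark-wood chopping board, 250 (x) x 360 (y) x 40 high, origin at the centre of its underside; its -x long side is the near edge, facing the robot. Waxed top at z = 40 in its frame; a tea light (38 diameter, 15 high) stands near its right back corner.
- board_front (a point): middle of the near top edge of the board
- box: fixed open pale-wood scoop box, 176 long (x) x 77 wide (y) x 47 high, origin at the centre of its underside; the lid goes in at its -x end, which faces the robot. Cavity 160 x 58, floor at z = 5, open from above. The lid's edges run in two grooves along the side walls that end at the full-height back wall (inner face x = +80); the -x wall is only 34 high.
- box_mouth (a point): middle of the groove opening in the box's -x face, at groove-floor height (z = 36 in the box frame). Grooves: 5.5 high, 69 wide over both (1.5 clearance each side of the lid), lips above leave 61 open; the first 14 mm flare by 2 each side, 2 down and 3 up. Home against the back wall, the lid's notched end stands 2 proud of this face.
- scoop: coffee scoop, 128 long (x), 40 to 70 g, lying on the lid roughly along it: straight wooden handle 13 wide, 12 high from x = -64 to +16, steel bowl 38 diameter, 18 high centred at x = +45. Origin on its underside at mid-length; it balances near x = 0, where the handle can be gripped.
- tumbler: clear glass tumbler, 81 diameter, 92 high, standing on the island in front of the board's near edge; origin at the centre of its foot. Leave it where it is.
- cup: small green espresso cup with a handle, 65 x 91 (y, over the handle) x 52 high, standing on the board near a front corner; origin under the middle of its 91 length, handle at its -y. Leave it where it is.
- crock_lid: round brown earthenware crock lid with a knob, 85 diameter, 31 high, on the board near a back corner; origin at the centre of its foot. Leave it where it is.
- shaker: glass salt shaker, 44 diameter, 90 high, standing on the island beside the box; origin at its foot. Leave it where it is.

How it is judged:
On the way, in this order (a step that is already met when the one before it is completed fails the run):
1. the scoop lies released in the open box (x of scoop in the frame of box between -0.03 and 0.03 m and y of scoop in the frame of box between -0.03 and 0.03 m and z of scoop in the frame of box between 0 and 0.03 m and angle between scoop's own z axis and vertical below 0.25 rad and contact force between the fingers and scoop below 0.1 N and linear speed of scoop below 0.05 m/s), for 0.2 s.
2. the lid lies flat on the board with its notched end at least 30 mm out over the near edge (x of lid_tail in the frame of board below -0.155 m and z of lid in the frame of board between 0.036 and 0.045 m and angle between lid's own z axis and vertical below 0.06 rad), for 0.2 s.
3. the lid is lifted clear of the board, pinched in its notched half (z of lid in the frame of board above 0.055 m and contact force between the fingers and lid above 1 N and x of the grasp point in the frame of lid below -0.005 m), for 0.2 s.
4. the lid's plain end is 30 mm or more inside the grooves (y of lid_head in the frame of box between -0.005 and 0.005 m and z of lid_head in the frame of box between 0.033 and 0.041 m and x of lid_head in the frame of box above -0.058 m), for 0.1 s.
At the end, for the whole second after the job is handed in: The scoop lies in the box (its origin within 30 mm of the box's centre lines and under 30 mm high, tilted less than 0.25 rad) and the lid lies in both grooves above it, notched end outward, pushed home so that this end stands no more than 6 mm proud of the box's end face; all at rest (x of scoop in the frame of box between -0.03 and 0.03 m and y of scoop in the frame of box between -0.03 and 0.03 m and z of scoop in the frame of box between 0 and 0.03 m and angle between scoop's own z axis and vertical below 0.25 rad and y of lid_head in the frame of box between -0.005 and 0.005 m and z of lid_head in the frame of box between 0.033 and 0.041 m and x of lid_tail in the frame of box above -0.094 m and y of lid_tail in the frame of box between -0.005 and 0.005 m and z of lid_tail in the frame of box between 0.033 and 0.041 m and angle between the x axis of lid and the x axis of box, either way round below 0.04 rad and linear speed of each of lid, scoop below 0.02 m/s); the robot touches nothing.
It fails at once if the tumbler, cup, crock lid or salt shaker is shifted more than 30 mm (distance of any of tumbler, cup, crock_lid, shaker from where it was at the start of the episode above 0.03 m).
It fails at once if the lid falls to the island (height (world z) of lid below 0.02 m).
It also fails if it takes over 72 s, if anything falls off the work surface, if the arm or the gripper's body presses on something with over 40 N, if the wrist force passes 120 N, or if a joint passes its speed limit or range.

## Working session

There is one attempt and no reset: what is moved stays moved. The work goes in short steps, Python scripts to look and compute and a tool call to move; the robot and the scene stay as the last step left them, time stands still between calls to the robot, and variables do not carry over. Pictures are saved under pics/ and viewed, at most 10 in all, crops included, and the job is handed in when it is done.

Besides the shell and the picture viewer there is one more tool, called after "Call:" as name(argument=value, ...) on one line, values as JSON. servo_tool: Moves the arm, as the interface text tells. Its arguments: {"type":"object","properties":{"series":{"type":"array"}},"required":["series"]}

```bash
mkdir -p pics
cat > h.py <<'E'
import numpy as np, cv2
from station import ctrl
from scipy.spatial.transform import Rotation as R
def world(name, depth, us, vs):
    c=ctrl.get_calibration(name); us=np.asarray(us);vs=np.asarray(vs); d=depth[vs,us]
    p=np.stack([(us-c['cx'])/c['fx']*d,(vs-c['cy'])/c['fy']*d,d],-1)
    return p@np.array(c['rotation']).T+np.array(c['eye'])
def cloud(name,depth):
    v,u=np.mgrid[0:400,0:640]; return world(name,depth,u,v)
def snap(name,tag):
    im,d=ctrl.snapshot(name); cv2.imwrite(f'pics/{tag}.png',im); np.savez(f'{tag}.npz',im=im,d=d,w=cloud(name,d)); return im,d
def state():
    s=ctrl.read_state(); print(round(s['time'],2),np.round(s['tool_pos'],4),'R',np.round(R.from_quat(s['orientation']).as_matrix(),3).tolist(),'F',np.round(s['force'],1),'op',round(s['opening'],3),'ff',s['finger_force'],'j',np.round(s['joints'],2)); return s
E
python3 - <<'E'
from h import *
state()
for n in('top','side'):
    snap(n,n+'0'); c=ctrl.get_calibration(n); print(n,c)
E
```

```text
0.0 [0.1842 0.6226 0.2038] R [[-0.959, 0.284, -0.001], [0.284, 0.959, -0.002], [-0.0, -0.002, -1.0]] F [ 0.5  0.5 -0.3] op 1.001 ff 0.0 j [-1.35  0.63  0.04  1.52 -0.03  1.   -0.02]Traceback (most recent call last):
  File "<stdin>", line 4, in <module>
  File "h.py", line 11, in snap
    im,d=ctrl.snapshot(name); cv2.imwrite(f'pics/{tag}.png',im); np.savez(f'{tag}.npz',im=im,d=d,w=cloud(name,d)); return im,d
                                                                                                   ~~~~~^^^^^^^^
  File "h.py", line 9, in cloud
    v,u=np.mgrid[0:400,0:640]; return world(name,depth,u,v)
                                      ~~~~~^^^^^^^^^^^^^^^^
  File "h.py", line 7, in world
    return p@np.array(c['rotation']).T+np.array(c['eye'])
           ~^~~~~~~~~~~~~~~~~~~~~~~~~~
ValueError: matmul: Input operand 1 has a mismatch in its core dimension 0, with gufunc signature (n?,k),(k,m?)->(n?,m?) (size 4 is different from 3)
```

```bash
sed -i "s/np.array(c\['rotation'\]).T/R.from_quat(c['rotation']).as_matrix().T/" h.py
python3 - <<'E'
from h import *
for n in('top','side'):
    snap(n,n+'0'); c=ctrl.get_calibration(n); print(n,c, np.round(R.from_quat(c['rotation']).as_matrix(),2).tolist())
E
```

```text
top {'fx': 416.99321671837345, 'fy': 416.99321671837345, 'cx': 325.64719867963464, 'cy': 205.4539952560361, 'eye': array([0.5257754 , 0.01486033, 1.2019342 ]), 'rotation': array([-0.69846332,  0.71496184, -0.02876682,  0.01228945])} [[-0.02, -1.0, 0.06], [-1.0, 0.02, -0.02], [0.02, -0.06, -1.0]]
side {'fx': 509.59773897484354, 'fy': 509.59773897484354, 'cx': 319.9799347092552, 'cy': 195.67688626081303, 'eye': array([0.63282479, 1.21180716, 0.64382385]), 'rotation': array([ 0.00552504,  0.84593427, -0.53299066, -0.01690115])} [[-1.0, -0.01, -0.03], [0.03, 0.43, -0.9], [0.02, -0.9, -0.43]]
```

View pics/top0.png

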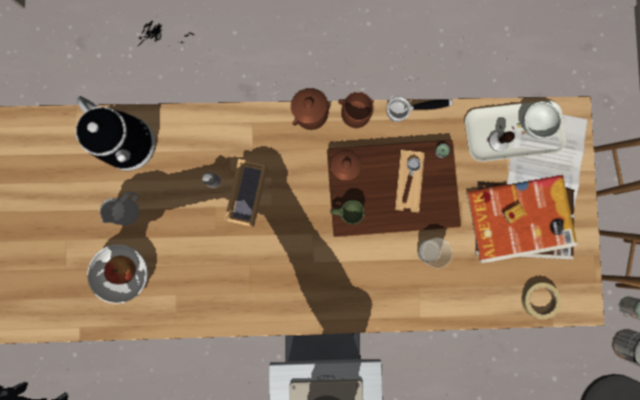

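View pics/side0.png

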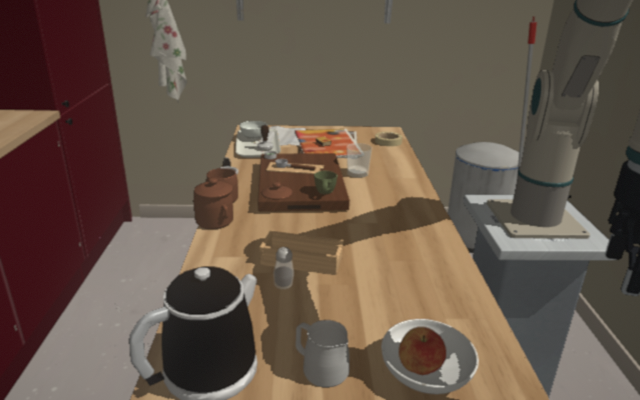

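Run:
```python
from h import *
def proj(n,p):
    c=ctrl.get_calibration(n); q=R.from_quat(c['rotation']).as_matrix().T@(np.array(p)-c['eye']); return q[:2]/q[2]*c['fx']+[c['cx'],c['cy']]
p=[.184,.623,.205]; print(proj('top',p),proj('side',p),proj('top',[0,0,0]))
z=np.load('top0.npz'); im=z['im'];w=z['w']
cv2.imwrite('pics/crop0.png',np.hstack([cv2.resize(im[130:270,320:470],None,fx=3.6,fy=3.6,interpolation=cv2.INTER_CUBIC),cv2.resize(im[130:270,190:272],None,fx=3.0,fy=3.6,interpolation=cv2.INTER_CUBIC)]))
np.set_printoptions(linewidth=220,suppress=True)
print('z board/lid rows'); 
for v in range(140,240,6): print(v,(w[v,326:466:5,2]*1000).astype(int))
print('box')
for v in range(154,230,5): print(v,(w[v,222:272:2,2]*1000).astype(int))
print(w[150,300],w[220,300],(z['d']==0).sum())
```

```text
[ 55.59269639 384.72303106] [612.6585742  296.44033769] [325.75073037 417.40877187]
z board/lid rows
140 [-3 -2 -2  4 -3 -2  0  1  1 -1 -2  0  1  1 -1  0  0  0 -2  2  1  0  1 37 42 39 -2  0]
146 [-2  1  1  0  0  0 -2 36 39 38 38 41 39 40 38 43 39 41 38 42 41 39 40 49 50 42 -1 -4]
152 [ 0 39 38 46 42 50 40 39 41 39 39 39 45 40 39 41 42 41 42 43 41 38 52 50 47 39 -3  0]
158 [-5 41 49 53 49 51 48 38 38 40 38 38 39 42 42 43 44 40 41 46 44 40 38 40 38 36 -1 -1]
164 [ 4 46 51 51 74 49 51 39 38 35 39 40 40 40 44 40 44 45 43 40 40 40 43 38 41 42 -2  0]
170 [-4 41 47 50 53 51 47 38 41 44 43 41 36 37 41 43 44 60 59 42 41 40 37 42 34 38  1  0]
176 [ 0 37 37 46 47 45 36 37 35 38 37 40 38 40 38 40 45 58 44 40 41 40 38 37 36 40  0 -1]
182 [ 0 38 42 43 41 40 36 42 38 40 43 38 44 39 39 42 47 50 40 40 40 41 43 38 37 37 42  0]
188 [ 0 37 41 36 40 42 40 38 37 41 39 42 39 37 39 43 52 41 44 40 40 38 42 39 45 38 39  0]
194 [-2 38 39 39 41 39 40 38 41 39 43 37 39 39 40 43 55 39 44 43 42 36 39 37 37 41 41  0]
200 [-1 37 41 41 36 88 34 40 38 38 38 39 39 39 43 39 49 40 45 42 41 39 42 40 39 37 37  0]
206 [ 0 3
[... 1379 characters left out ...]
  4  9  5  4  7  4  2 11  5 45 45 15  1  2 -1 -6  0]
199 [-2  2 -1 -3 45 34 17  9  3  7  5  4  5  3  2  6  5 47 30  0  2  1 -5  0 -2]
204 [-4  3  0 47 42 29  5  4  6  2  6  4  1  4  0  3 47 47  4 -4  1  1  0  0 -3]
209 [-3 -5 -4 48 34 15  0  6  3  3  4  8  7  3  6 46 45 26  0  4  1  0  0  0  0]
214 [ 1  0 49 43 31  5  4  3  3  3  3  1  5  2  5 49 40  4 -2 -3  1  0  4 -1 -1]
219 [-3 48 42 37 33 31  3  4  9  4  4  4  5  3 47 47 20  0  0 -1 -3  3  3 -4  0]
224 [ 1  7  0 -3  0  0 -2 -1 -2  2  1 34 32 31 43 33  0 -1 -2  0 -1 -2 -3 -2 -1]
229 [ 1 -3  0  0 -1  1  3  0  1 -1  1 -2 -4 -3  1 -2  0 -2 -1  1  3  1 -3  5  2]
[ 0.75914875  0.05679573 -0.00369715] [ 0.55513367  0.06090045 -0.00209179] 1095
```

View pics/crop0.png

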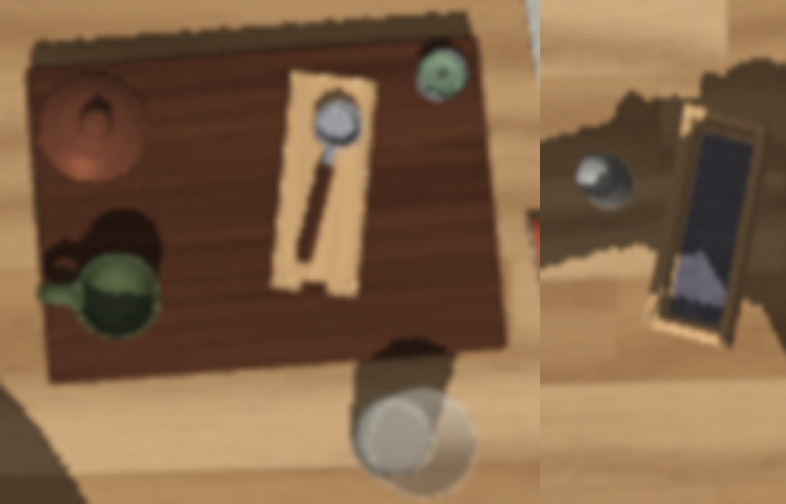

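```bash
cat >> h.py <<'E'
def onplane(n,uv,z):
    c=ctrl.get_calibration(n); uv=np.asarray(uv,float).reshape(-1,2)
    r=np.c_[(uv-[c['cx'],c['cy']])/c['fx'],np.ones(len(uv))]@R.from_quat(c['rotation']).as_matrix().T
    e=np.array(c['eye']); return (e+r*((z-e[2])/r[:,2])[:,None])[:,:2]
def proj(n,p):
    c=ctrl.get_calibration(n); q=(np.atleast_2d(p)-c['eye'])@R.from_quat(c['rotation']).as_matrix(); return q[:,:2]/q[:,2:]*c['fx']+[c['cx'],c['cy']]
def rect(n,mask,z,S=1,off=(0,0)):
    """largest blob of mask (upsampled by S, crop offset) -> world rect centre,size,long-axis angle, at height z"""
    cs=cv2.findContours(mask.astype(np.uint8),cv2.RETR_EXTERNAL,cv2.CHAIN_APPROX_NONE)[0]
    k=max(cs,key=cv2.contourArea)[:,0,:].astype(float); k=(k+.5)/S-.5+np.array(off)
    p=onplane(n,k,z); (c,s,a)=cv2.minAreaRect((p*1000).astype(np.float32))
    b=cv2.boxPoints((c,s,a)); e=max([b[1]-b[0],b[2]-b[1]],key=np.linalg.norm); an=np.degrees(np.arctan2(e[1],e[0])); an=(an+90)%180-90
    return np.round(c,1),np.round(sorted(s),1),round(float(an),2)
E
cat > m.py <<'E'
from h import *
import sys
t=sys.argv[1] if len(sys.argv)>1 else 'top0'
z=np.load(t+'.npz'); im=z['im'];w=z['w']
S=4
def up(v0,v1,u0,u1): return cv2.resize(im[v0:v1,u0:u1],None,fx=S,fy=S,interpolation=cv2.INTER_CUBIC)
# lid
c=up(140,220,385,435); m=(c[...,2]>120)&(c[...,0].astype(int)+25<c[...,2])
m=cv2.morphologyEx(m.astype(np.uint8),cv2.MORPH_CLOSE,np.ones((41,41))) 
print('lid',rect('top',m,.043,S,(385,140)))
# scoop handle: dark inside lid
g=(c[...,2]<110); f=cv2.erode(m,np.ones((13,13)))>0
n,l,st,ce=cv2.connectedComponentsWithStats((g&f).astype(np.uint8)); i=1+np.argmax(st[1:,4])
print('handle',rect('top',l==i,.055,S,(385,140)))
b=(c.max(2).astype(int)-c.min(2)<45)&(c[...,2]>100)&f
n,l,st,ce=cv2.connectedComponentsWithStats(b.astype(np.uint8)); i=1+np.argmax(st[1:,4]); print('bowl',rect('top',l==i,.061,S,(385,140)),st[i])
# board
zz=cv2.resize(cv2.medianBlur(w[...,2].astype(np.float32),5)[100:270,310:480],None,fx=S,fy=S)
m=((zz>.022)&(zz<.2)).astype(np.uint8); m=cv2.morphologyEx(m,cv2.MORPH_OPEN,np.ones((60,60)))
print('board',rect('top',m,.04,S,(310,100)))
# box
d=w[...,2]; m=np.zeros(d.shape,bool); m[155:230,222:272]=(d[155:230,222:272]>.041)&(d[155:230,222:272]<.056); 
v,u=np.nonzero(m); p=onplane('top',np.c_[u,v],.047)*1000
q=cv2.minAreaRect(p.astype(np.float32)); print('box',q)
for n,y,x in(('tumbler',(232,270),(412,458)),('shaker',(165,190),(195,225))):
    a=w[y[0]:y[1],x[0]:x[1]].reshape(-1,3); a=a[(a[:,2]>.02)&(a[:,2]<.2)]; print(n,np.round(np.median(a,0),3),a.min(0).round(3),a.max(0).round(3))
np.save('boxpts.npy',p)
E
python3 m.py
python3 - <<'E'
import numpy as np
p=np.load('boxpts.npy')
for a in range(-30,31,2):
    t=np.radians(a); r=p@np.array([[np.cos(t),-np.sin(t)],[np.sin(t),np.cos(t)]])
    lo,hi=np.percentile(r,[1.5,98.5],0); 
    if abs(a+14)<14 or 1: print(a,(hi-lo).round(1), end='; ')
E
```

```text
lid (array([ 657.6, -249.9]), array([ 70. , 173.3]), -7.57)
handle (array([ 635.4, -239.1]), array([11.8, 79.1]), -16.01)
bowl (array([ 695.8, -259. ]), array([38. , 53.3]), 8.15) [  88   66   55   81 2467]
board (array([ 638.7, -204.7]), array([251. , 362.3]), -86.9)
box ((634.21435546875, 210.7483367919922), (77.93202209472656, 176.69981384277344), 76.22248077392578)
tumbler [ 0.455 -0.327  0.061] [ 0.419 -0.345  0.021] [ 0.496 -0.265  0.097]
shaker [0.669 0.296 0.078] [0.652 0.282 0.021] [0.691 0.32  0.092]
-30 [179.5 113.2]; -28 [179.2 108.4]; -26 [178.  103.8]; -24 [176.6  99. ]; -22 [175.3  94.4]; -20 [173.6  89.6]; -18 [173.5  84.6]; -16 [173.2  80.2]; -14 [173.1  77.2]; -12 [173.2  79.6]; -10 [173.   83.7]; -8 [173.8  88.3]; -6 [175.3  93.6]; -4 [176.5  99. ]; -2 [177.5 104.2]; 0 [178.3 109.1]; 2 [179.  113.4]; 4 [179.5 117.6]; 6 [179.7 121.6]; 8 [179.8 125.5]; 10 [179.6 129.7]; 12 [179.2 133.8]; 14 [178.5 137.8]; 16 [177.7 141.7]; 18 [176.7 145.3]; 20 [175.7 148.7]; 22 [174.5 152. ]; 24 [173.1 155.2]; 26 [171.5 158.2]; 28 [169.4 161.1]; 30 [167.2 163.9];
```

Call:
servo_tool(series=[[[0,0,0],[-20,-20,0],45],[[0,0,0],[-33,-33,0],45],[[0,0,0],[-33,-33,0],45],[[0,0,0],[-33,-33,0],45],[[0,0,0],[-33,-33,0],45],[[0,0,0],[-33,-33,0],45],[[0,0,0],[-33,-33,0],45],[[0,0,0],[-33,-33,0],45],[[0,0,0],[-33,-33,0],45],[[0,0,0],[-33,-33,0],45],[[0,0,0],[-33,-33,0],45],[[0,0,0],[-33,-33,0],45],[[0,0,0],[-33,-33,0],45],[[0,0,0],[-33,-33,0],45],[[0,0,0],[-33,-33,0],45],[[0,0,0],[-33,-33,0],45],[[0,0,0],[-33,-33,0],45],[[0,0,0],[-33,-33,0],45],[[0,0,0],[-33,-33,0],45],[[0,0,0],[-33,-33,0],45]])

```text
time: 2.15
tool_pos: [0.6217, -0.1825, 0.2044]
orientation: [0.143, 0.99, 0.0, -0.0]
force: [0.6, 0.5, 0.1]
opening: 0.527
finger_force: 0.0
```

```bash
cat > go.py <<'E'
from h import *
import sys
# go.py x y z yaw(of tool x, deg; mod 180): tool-frame shift (mm) and rz
s=state(); x,y,z,a=map(float,sys.argv[1:5]); M=R.from_quat(s['orientation']).as_matrix()
print('shift mm',np.round(M.T@(np.array([x,y,z])-s['tool_pos'])*1000,1)); 
cur=np.degrees(np.arctan2(M[1,0],M[0,0])); d=(a-cur+90)%180-90; print('rz',round(-d,2),'tilt',M[:2,2].round(4))
E
python3 go.py .6585 -.2457 .2 -16
```

```text
2.15 [ 0.6217 -0.1825  0.2044] R [[-0.959, 0.284, -0.0], [0.284, 0.959, 0.0], [0.0, 0.0, -1.0]] F [0.6 0.5 0.1] op 0.527 ff 0.0 j [ 0.18  0.63  0.11  1.53 -0.08  0.99  1.59]
shift mm [-53.3 -50.2   4.4]
rz -0.5 tilt [-0.0004  0.0004]
```

Call:
servo_tool(series=[[[0,0,-0.5],[-20,-19,0],45],[[0,0,0],[-20,-19,0],45],[[0,0,0],[-10,-9,30],45],[[0,0,0],[0,0,40],45],[[0,0,0],[0,0,34],45],[[0,0,0],[0,0,0],45],[[0,0,0],[0,0,0],45]])

```text
time: 2.85
tool_pos: [0.656, -0.2398, 0.1006]
orientation: [0.139, 0.99, 0.0, -0.0]
force: [0.9, -0.1, 0.7]
opening: 0.527
finger_force: 0.0
```

```bash
python3 go.py .6585 -.2457 .054 -16
python3 - <<'E'
from h import *
t,_=snap('top','top1');s,_=snap('side','side1')
a=cv2.resize(t[140:240,380:460],None,fx=5,fy=5,interpolation=3);b=cv2.resize(s[120:220,250:330],None,fx=5,fy=5,interpolation=3);cv2.imwrite('pics/c1.png',np.hstack([a,b])[:, :800])
E
```

```text
2.85 [ 0.656  -0.2398  0.1006] R [[-0.961, 0.275, -0.001], [0.275, 0.961, 0.0], [0.001, 0.0, -1.0]] F [ 0.9 -0.1  0.7] op 0.527 ff 0.0 j [ 0.26  0.81  0.1   1.46 -0.09  0.88  1.67]
shift mm [-4.1 -5.  46.6]
rz 0.01 tilt [-0.0009  0.0003]
```

View pics/c1.png

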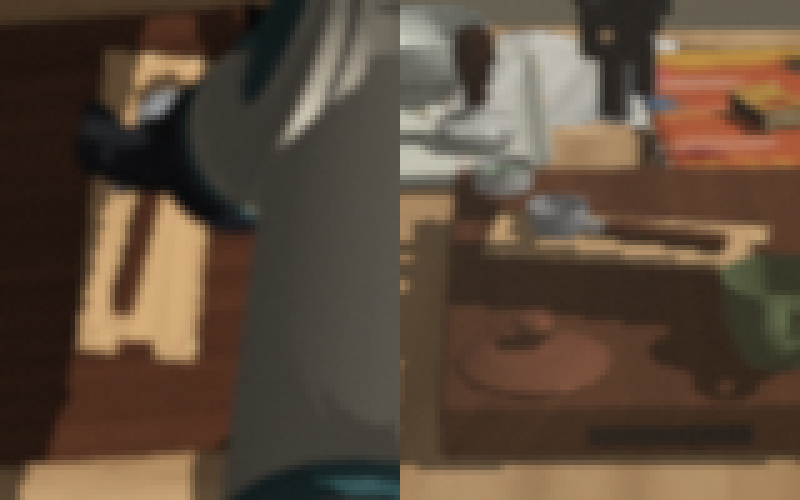

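The top view shows the gripper over the scoop handle's middle (crop about 130,150). The side view shows the fingers above the lid, clear of the bowl. Next I'll descend and grip.

Call:
servo_tool(series=[[[0,0,0],[-4,-5,0],45],[[0,0,0],[0,0,15],45],[[0,0,0],[0,0,15],45],[[0,0,0],[0,0,10],45],[[0,0,0],[0,0,5],45],[[0,0,0],[0,0,0],45],[[0,0,0],[0,0,0],30],[[0,0,0],[0,0,0],20],[[0,0,0],[0,0,0],10],[[0,0,0],[0,0,0],5],[[0,0,0],[0,0,0],5],[[0,0,0],[0,0,0],5]])

```text
time: 4.15
tool_pos: [0.6586, -0.2457, 0.0558]
orientation: [0.139, 0.99, -0.0, 0.0]
force: [0.1, 0.7, 0.6]
opening: 0.059
finger_force: 0.0
```

```bash
python3 go.py .6342 .2107 .054 -13.8
```

```text
4.15 [ 0.6586 -0.2457  0.0558] R [[-0.961, 0.275, 0.0], [0.275, 0.961, -0.0], [-0.0, 0.0, -1.0]] F [0.1 0.7 0.6] op 0.059 ff 0.0 j [ 0.27  0.87  0.09  1.47 -0.09  0.8   1.68]
shift mm [149.2 432.1   1.8]
rz -2.19 tilt [ 0.0001 -0.    ]
```

Call:
servo_tool(series=[[[0,0,0],[0,0,0],45],[[0,0,0],[0,0,0],45],[[0,0,0],[0,0,0],45],[[0,0,0],[0,0,-40],45],[[0,0,0],[50,0,-20],45],[[0,0,0],[50,0,0],45],[[0,0,0],[50,0,0],45],[[0,0,0],[0,0,0],45]])

```text
time: 4.95
tool_pos: [0.5057, -0.202, 0.1129]
orientation: [0.14, 0.99, 0.002, -0.008]
force: [0.8, -0.3, -0.5]
opening: 0.526
finger_force: 0.0
```

Run:
```python
from h import *
state()
t,_=snap('top','top2');s,_=snap('side','side2')
a=cv2.resize(t[140:240,380:460],None,fx=5,fy=5,interpolation=3);b=cv2.resize(s[120:220,250:330],None,fx=5,fy=5,interpolation=3);cv2.imwrite('pics/c2.png',np.hstack([a,b])[:, :800])
```

```text
4.95 [ 0.5057 -0.202   0.1129] R [[-0.961, 0.277, -0.015], [0.277, 0.961, 0.005], [0.016, 0.001, -1.0]] F [ 0.8 -0.3 -0.5] op 0.526 ff 0.0 j [ 0.27  0.61  0.09  1.89 -0.09  0.66  1.7 ]
```

View pics/c2.png

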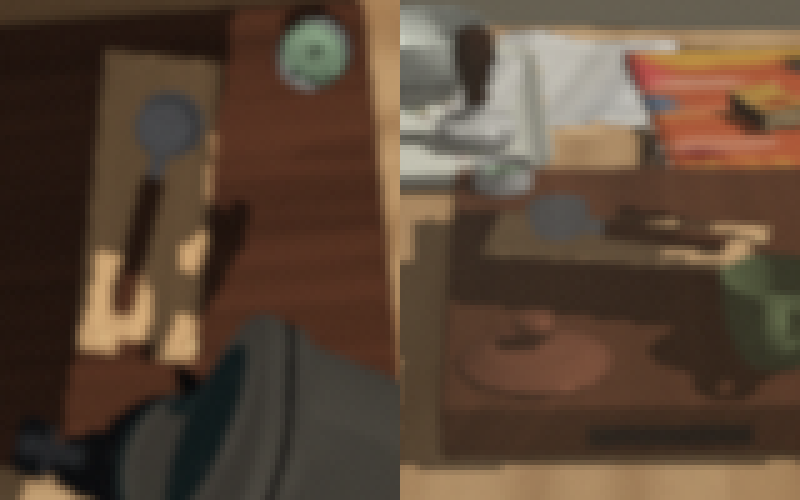

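Run:
```python
from h import *
print(proj('top',[.6585,-.2457,.055])-[380,140],proj('side',[.6585,-.2457,.055])-[250,120], 'crop/5')
print(proj('side',[.5057,-.202,.105]))
for n in('side','top'):
    w=np.load(n+'2.npz')['w']; m=(abs(w[...,0]-.5057)<.06)&(abs(w[...,1]+.202)<.07)&(w[...,2]>.06)&(w[...,2]<.3)
    p=w[m]; print(n,len(p)); 
    if len(p):
        print(np.round(p[np.argsort(p[:,2])[:25]],3).tolist())
```

```text
[[28.89435357 39.72169062]] [[44.31900206 43.65758089]] crop/5
[[345.64631339 154.08103825]]
side 964
[[0.463, -0.267, 0.061], [0.476, -0.267, 0.061], [0.451, -0.266, 0.061], [0.458, -0.265, 0.062], [0.454, -0.265, 0.062], [0.457, -0.272, 0.063], [0.463, -0.27, 0.063], [0.47, -0.261, 0.063], [0.461, -0.261, 0.063], [0.451, -0.27, 0.063], [0.47, -0.269, 0.063], [0.467, -0.268, 0.064], [0.473, -0.268, 0.064], [0.448, -0.267, 0.064], [0.461, -0.267, 0.065], [0.455, -0.263, 0.066], [0.476, -0.27, 0.066], [0.451, -0.269, 0.067], [0.47, -0.267, 0.068], [0.455, -0.266, 0.068], [0.449, -0.264, 0.069], [0.464, -0.263, 0.069], [0.461, -0.262, 0.07], [0.459, -0.259, 0.071], [0.448, -0.268, 0.071]]
top 268
[[0.506, -0.172, 0.142], [0.511, -0.166, 0.164], [0.504, -0.169, 0.187], [0.511, -0.169, 0.19], [0.509, -0.166, 0.191], [0.504, -0.171, 0.191], [0.528, -0.177, 0.191], [0.528, -0.172, 0.191], [0.506, -0.166, 0.192], [0.514, -0.166, 0.192], [0.526, -0.171, 0.193], [0.528, -0.174, 0.193], [0.511, -0.171, 0.193], [0.509, -0.168, 0.193], [0.509, -0.151, 0.194], [0.514, -0.164, 0.194], [0.514, -0.168, 0.194], [0.511, -0.163, 0.195], [0.511, -0.166, 0.195], [0.506, -0.168, 0.196], [0.509, -0.153, 0.197], [0.526, -0.173, 0.198], [0.509, -0.17, 0.199], [0.507, -0.169, 0.201], [0.509, -0.157, 0.202]]
```

Run:
```python
from h import *
w=np.load('side2.npz')['w']; m=(abs(w[...,0]-.5057)<.06)&(w[...,1]>-.255)&(w[...,1]<-.13)&(w[...,2]>.06)&(w[...,2]<.3)
p=w[m]; print(len(p)); print(np.round(p[np.argsort(p[:,2])[:40]],3).tolist())
w=np.load('side1.npz')['w']; m=(abs(w[...,0]-.656)<.06)&(abs(w[...,1]+.24)<.06)&(w[...,2]>.07)&(w[...,2]<.3)
p=w[m]; print(len(p)); print(np.round(p[np.argsort(p[:,2])[:30]],3).tolist())
```

```text
859
[[0.522, -0.179, 0.142], [0.498, -0.23, 0.142], [0.52, -0.175, 0.143], [0.531, -0.182, 0.143], [0.505, -0.225, 0.144], [0.514, -0.172, 0.144], [0.528, -0.18, 0.144], [0.517, -0.171, 0.144], [0.502, -0.223, 0.145], [0.526, -0.178, 0.145], [0.517, -0.177, 0.146], [0.514, -0.174, 0.146], [0.531, -0.182, 0.147], [0.505, -0.226, 0.147], [0.496, -0.226, 0.147], [0.52, -0.173, 0.147], [0.512, -0.171, 0.148], [0.523, -0.17, 0.148], [0.499, -0.221, 0.149], [0.499, -0.23, 0.149], [0.529, -0.174, 0.149], [0.502, -0.218, 0.149], [0.496, -0.226, 0.15], [0.52, -0.173, 0.15], [0.515, -0.17, 0.151], [0.529, -0.178, 0.151], [0.512, -0.169, 0.151], [0.526, -0.168, 0.152], [0.518, -0.167, 0.152], [0.524, -0.167, 0.152], [0.505, -0.229, 0.152], [0.502, -0.22, 0.152], [0.532, -0.175, 0.152], [0.515, -0.175, 0.152], [0.531, -0.181, 0.153], [0.496, -0.226, 0.153], [0.512, -0.172, 0.153], [0.499, -0.225, 0.154], [0.506, -0.215, 0.154], [0.527, -0.169, 0.154]]
957
[[0.668, -0.212, 0.131], [0.665, -0.212, 0.131], [0.651, -0.265, 0.132], [0.659, -0.208, 0.132], [0.642, -0.262, 0.132], [0.645, -0.262, 0.133], [0.671, -0.216, 0.133], [0.668, -0.215, 0.133], [0.648, -0.26, 0.133], [0.654, -0.259, 0.133], [0.662, -0.205, 0.134], [0.674, -0.211, 0.134], [0.651, -0.266, 0.134], [0.659, -0.212, 0.134], [0.645, -0.265, 0.135], [0.662, -0.208, 0.135], [0.648, -0.261, 0.136], [0.656, -0.207, 0.136], [0.665, -0.205, 0.137], [0.654, -0.258, 0.137], [0.656, -0.212, 0.137], [0.659, -0.211, 0.138], [0.671, -0.21, 0.138], [0.645, -0.264, 0.138], [0.642, -0.254, 0.138], [0.642, -0.263, 0.139], [0.654, -0.262, 0.139], [0.668, -0.207, 0.139], [0.648, -0.26, 0.14], [0.673, -0.205, 0.14]]
```

Run:
```python
from h import *
print(proj('side',[[.656,-.24,.0993],[.656,-.24,.131],[.656,-.24,.115]]))
z=np.load('side1.npz'); w=z['w']; im=z['im']
for v in range(134,158,2): print(v,[f"{w[v,u,2]*1000:.0f}/{w[v,u,1]*1000:.0f}/{im[v,u].max()}" for u in range(288,308,2)])
```

```text
[[295.12611665 150.77973442]
 [295.14377078 140.85082386]
 [295.1348209  145.88435029]]
134 ['1/-686/168', '165/-203/71', '165/-203/44', '164/-207/55', '145/-262/65', '146/-258/43', '148/-255/76', '15/-647/172', '17/-641/179', '11/-661/175']
136 ['-1/-668/173', '157/-207/72', '157/-210/43', '156/-211/56', '139/-262/65', '140/-260/43', '139/-263/77', '12/-634/178', '14/-628/188', '13/-630/185']
138 ['7/-622/172', '152/-204/72', '151/-207/43', '150/-212/58', '133/-259/84', '133/-260/54', '132/-262/83', '13/-608/155', '13/-608/167', '16/-598/172']
140 ['5/-604/167', '147/-200/70', '146/-204/43', '143/-213/61', '8/-597/147', '15/-578/131', '16/-577/99', '12/-587/115', '16/-577/121', '14/-582/155']
142 ['7/-578/157', '138/-210/74', '140/-204/49', '138/-211/63', '8/-576/146', '9/-574/172', '14/-560/107', '14/-560/133', '13/-562/153', '14/-560/168']
144 ['-4/-585/168', '11/-545/147', '131/-212/121', '132/-208/120', '11/-546/169', '9/-553/176', '15/-536/124', '14/-537/151', '14/-538/172', '14/-539/169']
146 ['-3/-561/184', '-0/-555/178', '1/-550/172', '1/-551/173', '3/-547/142', '-1/-558/91', '10/-529/103', '17/-510/132', '16/-511/162', '14/-518/172']
148 ['2/-526/164', '-0/-533/169', '-1/-534/172', '2/-529/172', '4/-523/162', '1/-531/89', '5/-521/68', '15/-494/119', '13/-499/159', '15/-494/180']
150 ['-1/-516/165', '-2/-518/170', '-0/-512/173', '-1/-515/170', '-1/-514/162', '5/-500/85', '8/-493/65', '12/-481/101', '13/-478/137', '12/-481/152']
152 ['0/-491/162', '2/-486/166', '-3/-499/168', '0/-491/163', '0/-492/153', '3/-484/84', '7/-475/81', '644/1212/86', '12/-461/132', '14/-456/147']
154 ['40/-368/105', '40/-367/105', '41/-366/103', '42/-363/94', '40/-368/93', '39/-371/85', '37/-376/86', '40/-369/89', '40/-368/95', '38/-375/97']
156 ['39/-352/91', '39/-351/89', '41/-348/85', '40/-350/84', '37/-358/84', '40/-350/86', '39/-353/86', '40/-350/91', '41/-349/93', '39/-354/91']
```

```bash
python3 go.py .6585 -.2457 .06 -16
```

```text
5.05 [ 0.517  -0.2053  0.1147] R [[-0.961, 0.276, 0.0], [0.276, 0.961, 0.0], [-0.0, 0.0, -1.0]] F [ 1.7  0.4 -0.3] op 0.528 ff 0.0 j [ 0.27  0.62  0.09  1.87 -0.09  0.66  1.7 ]
shift mm [-147.2    0.2   54.7]
rz -0.02 tilt [0.     0.0001]
```

Call:
servo_tool(series=[[[0,0,0],[-40,0,0],28],[[0,0,0],[-40,0,0],28],[[0,0,0],[-40,0,0],28],[[0,0,0],[-27,0,20],28],[[0,0,0],[0,0,30],28],[[0,0,0],[0,0,20],28],[[0,0,0],[0,0,10],28],[[0,0,0],[0,0,0],28]])

```text
time: 5.85
tool_pos: [0.6593, -0.2457, 0.0326]
orientation: [0.139, 0.99, 0.0, -0.001]
force: [0.1, -0.6, -0.4]
opening: 0.33
finger_force: 0.0
```

Call:
servo_tool(series=[[[0,0,0],[0,0,4],28],[[0,0,0],[0,0,4],28],[[0,0,0],[0,0,0],28],[[0,0,0],[0,0,0],28]])

```text
time: 6.25
tool_pos: [0.6595, -0.2461, 0.027]
orientation: [0.139, 0.99, -0.0, 0.001]
force: [-0.4, 0.4, 0.2]
opening: 0.323
finger_force: 0.0
```

Call:
servo_tool(series=[[[0,0,0],[0,0,0],20],[[0,0,0],[0,0,0],10],[[0,0,0],[0,0,0],5],[[0,0,0],[0,0,0],5],[[0,0,0],[0,0,0],5]])

```text
time: 6.75
tool_pos: [0.6595, -0.2461, 0.027]
orientation: [0.139, 0.99, -0.0, 0.0]
force: [-0.9, 0.8, 6.2]
opening: 0.107
finger_force: 59.1
```

Call:
servo_tool(series=[[[0,0,0],[0,0,-3],5],[[0,0,0],[0,0,-7],5],[[0,0,0],[0,0,-20],5],[[0,0,0],[0,0,-30],5],[[0,0,0],[0,0,-40],5],[[0,0,0],[0,0,0],5]])

```text
time: 7.35
tool_pos: [0.6632, -0.2477, 0.1327]
orientation: [0.139, 0.99, -0.001, 0.006]
force: [1.0, -0.1, 0.1]
opening: 0.107
finger_force: 58.7
```

Run:
```python
from h import *
state()
t,_=snap('top','top3');s,_=snap('side','side3')
a=cv2.resize(t[140:240,380:460],None,fx=5,fy=5,interpolation=3);b=cv2.resize(s[90:190,250:330],None,fx=5,fy=5,interpolation=3);cv2.imwrite('pics/c3.png',np.hstack([a,b])[:, :800])
```

```text
7.35 [ 0.6632 -0.2477  0.1327] R [[-0.961, 0.276, 0.011], [0.276, 0.961, -0.004], [-0.011, -0.001, -1.0]] F [ 1.  -0.1  0.1] op 0.107 ff 58.68179976940155 j [ 0.26  0.78  0.1   1.42 -0.09  0.93  1.68]
```

View pics/c3.png

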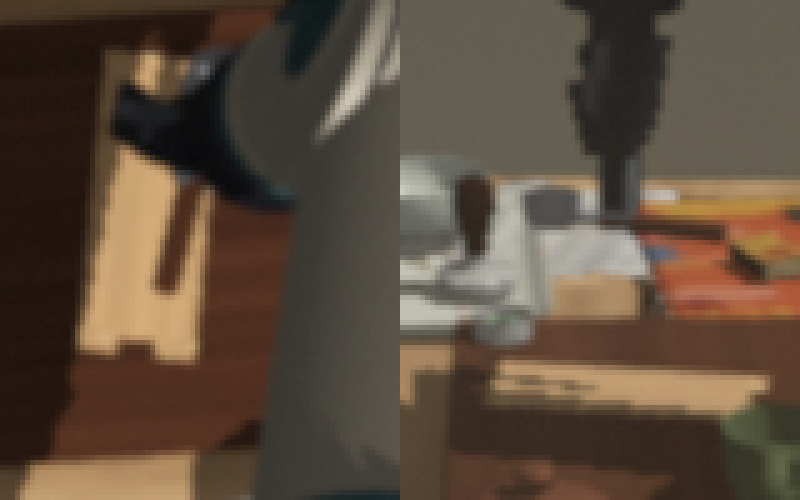

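The scoop is lifted level, held near its balance point. In the side crop the fingers are at (620,200), the bowl at (550,205) and the handle end at (725,232). The fingertips sit about 30 mm higher than the reported pose implies, so I'll use camera and contact heights for z.

```bash
python3 go.py .6362 .2102 .1327 -13.8
```

```text
7.45 [ 0.6597 -0.2462  0.1276] R [[-0.961, 0.276, 0.002], [0.276, 0.961, -0.001], [-0.002, -0.0, -1.0]] F [ 0.4 -0.1 -1. ] op 0.11 ff 58.64875137805939 j [ 0.26  0.79  0.1   1.42 -0.09  0.93  1.68]
shift mm [148.4 432.2  -5.5]
rz -2.19 tilt [ 0.0022 -0.0007]
```

Call:
servo_tool(series=[[[0,0,-0.2],[6,18,0],5],[[0,0,-0.2],[12,34,0],5],[[0,0,-0.2],[13,38,0],5],[[0,0,-0.2],[13,38,0],5],[[0,0,-0.2],[13,38,0],5],[[0,0,-0.2],[13,38,0],5],[[0,0,-0.2],[13,38,0],5],[[0,0,-0.2],[13,38,0],5],[[0,0,-0.2],[13,38,0],5],[[0,0,-0.2],[13,38,0],5],[[0,0,-0.2],[12,34,0],5],[[0,0,0],[8,24,0],5],[[0,0,0],[4,12,0],5],[[0,0,0],[0,0,0],5],[[0,0,0],[0,0,0],5]])

```text
time: 8.95
tool_pos: [0.6267, 0.2016, 0.1256]
orientation: [0.121, 0.993, -0.001, -0.0]
force: [0.1, -0.8, -0.0]
opening: 0.109
finger_force: 58.7
```

```bash
python3 go.py .6362 .2102 -.005 -13.8;python3 - <<'E'
from h import *
t,_=snap('top','top4');s,_=snap('side','side4')
a=cv2.resize(t[140:240,210:290],None,fx=5,fy=5,interpolation=3);b=cv2.resize(s[190:290,255:335],None,fx=5,fy=5,interpolation=3);cv2.imwrite('pics/c4.png',np.hstack([a,b])[:, :800])
w=np.load('top4.npz')['w']; m=(abs(w[...,0]-.635)<.1)&(abs(w[...,1]-.21)<.06)&(w[...,2]>.12)&(w[...,2]<.19); print(np.round(w[m],3)[::6].tolist())
E
```

```text
8.95 [0.6267 0.2016 0.1256] R [[-0.971, 0.239, -0.001], [0.239, 0.971, -0.002], [0.001, -0.002, -1.0]] F [ 0.1 -0.8 -0. ] op 0.109 ff 58.699262738227844 j [-0.43  0.73  0.13  1.57 -0.12  0.85  1.07]
shift mm [ -7.3  11.  130.5]
rz -0.04 tilt [-0.0012 -0.002 ]
[[0.685, 0.197, 0.158], [0.684, 0.182, 0.164], [0.684, 0.192, 0.148], [0.679, 0.202, 0.163], [0.682, 0.19, 0.144], [0.679, 0.202, 0.148], [0.679, 0.187, 0.145], [0.677, 0.2, 0.143], [0.677, 0.185, 0.145], [0.674, 0.195, 0.145], [0.674, 0.18, 0.144], [0.671, 0.19, 0.145], [0.669, 0.172, 0.16], [0.669, 0.183, 0.142], [0.666, 0.187, 0.146], [0.664, 0.19, 0.147], [0.662, 0.173, 0.157], [0.659, 0.175, 0.16], [0.656, 0.188, 0.143], [0.653, 0.181, 0.152], [0.605, 0.199, 0.153], [0.6, 0.21, 0.152], [0.597, 0.209, 0.155], [0.595, 0.207, 0.15], [0.592, 0.207, 0.154], [0.59, 0.207, 0.151], [0.587, 0.207, 0.154], [0.585, 0.205, 0.149], [0.582, 0.205, 0.153], [0.58, 0.205, 0.149], [0.575, 0.217, 0.152], [0.573, 0.217, 0.153], [0.57, 0.217, 0.154], [0.568, 0.217, 0.152], [0.565, 0.218, 0.151], [0.563, 0.213, 0.15]]
```

View pics/c4.png

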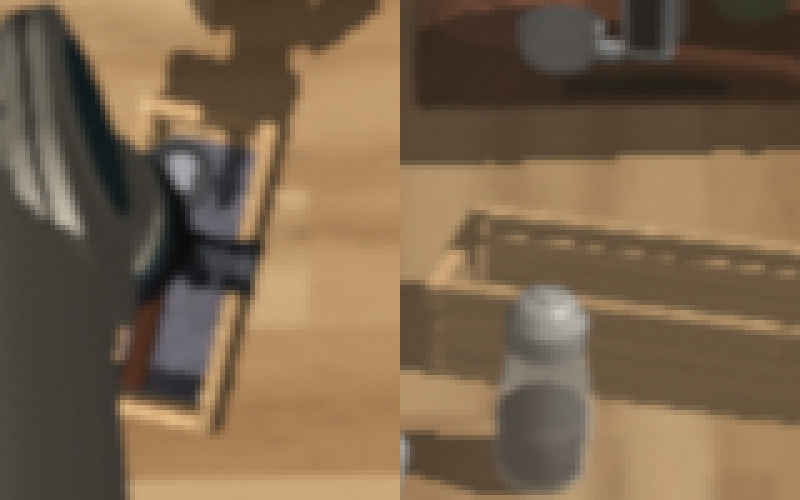

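Call:
servo_tool(series=[[[0,0,0],[-6,11,0],5],[[0,0,0],[0,0,20],5],[[0,0,0],[0,0,30],5],[[0,0,0],[0,0,30],5],[[0,0,0],[0,0,20],5],[[0,0,0],[0,0,15],5],[[0,0,0],[0,0,8],5],[[0,0,0],[0,0,3],5],[[0,0,0],[0,0,0],5],[[0,0,0],[0,0,0],5]])

```text
time: 10.05
tool_pos: [0.6365, 0.2127, 0.0014]
orientation: [0.12, 0.993, 0.0, 0.001]
force: [0.2, -0.7, -0.7]
opening: 0.104
finger_force: 58.7
```

Call:
servo_tool(series=[[[0,0,0],[0,-1,5],5],[[0,0,0],[0,0,3],5],[[0,0,0],[0,0,1],5],[[0,0,0],[0,0,0],5],[[0,0,0],[0,0,0],5]])

```text
time: 10.55
tool_pos: [0.6354, 0.2116, -0.0087]
orientation: [0.12, 0.993, 0.0, 0.0]
force: [0.1, 0.1, -0.8]
opening: 0.104
finger_force: 58.7
```

Next I'll lower another 1 mm, then open gently and lift away.

Call:
servo_tool(series=[[[0,0,0],[0,0,1],5],[[0,0,0],[0,0,0],5],[[0,0,0],[0,0,0],12],[[0,0,0],[0,0,0],18],[[0,0,0],[0,0,0],20],[[0,0,0],[0,0,0],20],[[0,0,0],[0,0,-10],20],[[0,0,0],[0,0,-30],20],[[0,0,0],[0,0,-40],20],[[0,0,0],[0,0,-40],20],[[0,0,0],[30,-10,-20],10],[[0,0,0],[12,-40,0],0],[[0,0,0],[12,-40,0],0],[[0,0,0],[12,-40,0],0],[[0,0,0],[12,-40,0],0],[[0,0,0],[0,0,0],0],[[0,0,0],[0,0,0],0]])

```text
time: 12.25
tool_pos: [0.5195, 0.0643, 0.1313]
orientation: [0.121, 0.993, 0.0, 0.001]
force: [1.2, 0.1, -0.8]
opening: -0.001
finger_force: 0.0
```

```bash
python3 - <<'E'
from h import *
state()
t,_=snap('top','top5');s,_=snap('side','side5')
a=cv2.resize(t[145:235,210:290],None,fx=5,fy=5,interpolation=3);b=cv2.resize(t[130:220,380:460],None,fx=5,fy=5,interpolation=3);cv2.imwrite('pics/c5.png',np.hstack([a,b])[:, :800])
w=np.load('side5.npz')['w'];s=state(); p=s['tool_pos']
m=(abs(w[...,0]-p[0])<.06)&(abs(w[...,1]-p[1])<.06)&(w[...,2]>.1)&(w[...,2]<.3);q=w[m];print(np.round(q[np.argsort(q[:,2])[:15]],3).tolist())
E
python3 m.py top5
```

```text
12.25 [0.5195 0.0643 0.1313] R [[-0.971, 0.24, 0.002], [0.24, 0.971, 0.0], [-0.001, 0.001, -1.0]] F [ 1.2  0.1 -0.8] op -0.001 ff 0.0 j [-0.26  0.55  0.12  1.95 -0.1   0.64  1.25]
12.35 [0.5202 0.0664 0.1309] R [[-0.971, 0.237, 0.002], [0.237, 0.971, 0.001], [-0.002, 0.002, -1.0]] F [ 1.  -0.1 -0.3] op 0.002 ff 0.0 j [-0.26  0.55  0.12  1.95 -0.1   0.64  1.25]
[[0.527, 0.071, 0.157], [0.522, 0.071, 0.157], [0.513, 0.072, 0.158], [0.525, 0.073, 0.158], [0.517, 0.073, 0.158], [0.52, 0.073, 0.158], [0.515, 0.074, 0.159], [0.53, 0.07, 0.159], [0.532, 0.072, 0.16], [0.522, 0.073, 0.161], [0.527, 0.074, 0.161], [0.52, 0.074, 0.161], [0.515, 0.075, 0.162], [0.518, 0.075, 0.162], [0.525, 0.075, 0.162]]
lid (array([ 657.5, -250. ]), array([ 70.3, 173.6]), -7.44)
handle (array([ 577.9, -236.8]), array([ 2.1, 16. ]), 88.69)Traceback (most recent call last):
  File "m.py", line 16, in <module>
    n,l,st,ce=cv2.connectedComponentsWithStats(b.astype(np.uint8)); i=1+np.argmax(st[1:,4]); print('bowl',rect('top',l==i,.061,S,(385,140)),st[i])
                                                                        ~~~~~~~~~^^^^^^^^^^
    return _wrapfunc(a, 'argmax', axis=axis, out=out, **kwds)
    return bound(*args, **kwds)
ValueError: attempt to get argmax of an empty sequence
```

View pics/c5.png

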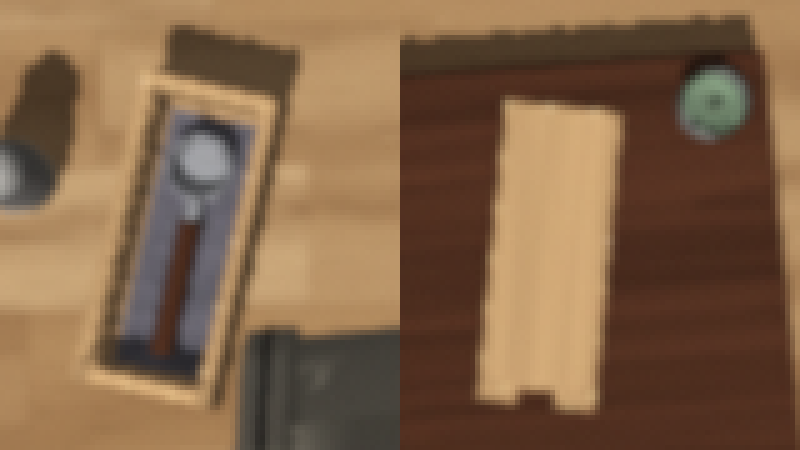

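The scoop lies flat in the box, with its bowl at crop (205,155) and handle tail at (165,350). The lid is undisturbed, notch toward the near edge at (535,400). Next is the lid.

```bash
python3 go.py .6575 -.25 .04 -7.5
```

```text
12.35 [0.5202 0.0664 0.1309] R [[-0.971, 0.237, 0.002], [0.237, 0.971, 0.001], [-0.002, 0.002, -1.0]] F [ 1.  -0.1 -0.3] op 0.002 ff 0.0 j [-0.26  0.55  0.12  1.95 -0.1   0.64  1.25]
shift mm [-208.3 -274.9   90.8]
rz -6.22 tilt [0.0019 0.0012]
```

Call:
servo_tool(series=[[[0,0,0],[-12,-15,0],0],[[0,0,0],[-25,-33,0],0],[[0,0,0],[-26,-35,0],0],[[0,0,0],[-26,-35,0],0],[[0,0,0],[-26,-35,0],0],[[0,0,0],[-26,-35,0],0],[[0,0,0],[-26,-35,0],0],[[0,0,0],[-25,-33,0],0],[[0,0,0],[-15,-19,0],0],[[0,0,-3],[0,0,20],0],[[0,0,-3.2],[0,0,30],0],[[0,0,0],[0,0,30],0],[[0,0,0],[0,0,10],0],[[0,0,0],[0,0,0],0],[[0,0,0],[0,0,0],0]])

```text
time: 13.85
tool_pos: [0.656, -0.2511, 0.0413]
orientation: [0.066, 0.998, -0.0, 0.001]
force: [-0.6, 0.2, 0.0]
opening: 0.002
finger_force: 0.0
```

```bash
python3 go.py .6575 -.25 .018 -7.5
```

```text
13.85 [ 0.656  -0.2511  0.0413] R [[-0.991, 0.131, 0.002], [0.131, 0.991, -0.001], [-0.002, -0.0, -1.0]] F [-0.6  0.2  0. ] op 0.002 ff 0.0 j [ 0.3   0.89  0.05  1.48 -0.06  0.78  1.81]
shift mm [-1.3  1.3 23.3]
rz -0.04 tilt [ 0.0018 -0.0006]
```

Descend slowly to contact.

Call:
servo_tool(series=[[[0,0,0],[-1,1,10],0],[[0,0,0],[0,0,7],0],[[0,0,0],[0,0,3],0],[[0,0,0],[0,0,0],0],[[0,0,0],[0,0,0],0]])

```text
time: 14.35
tool_pos: [0.6557, -0.2507, 0.0203]
orientation: [0.066, 0.998, -0.0, 0.0]
force: [0.4, 0.3, 0.8]
opening: -0.005
finger_force: 0.0
```

Call:
servo_tool(series=[[[0,0,0],[0,0,2],0],[[0,0,0],[0,0,0],0]])

```text
time: 14.55
tool_pos: [0.6557, -0.2505, 0.0182]
orientation: [0.066, 0.998, 0.0, 0.0]
force: [0.3, 0.3, 0.4]
opening: 0.002
finger_force: 0.0
```

Call:
servo_tool(series=[[[0,0,0],[0,0,2],0],[[0,0,0],[0,0,0],0]])

```text
time: 14.75
tool_pos: [0.656, -0.2507, 0.0166]
orientation: [0.066, 0.998, -0.0, 0.0]
force: [0.2, 0.1, 1.7]
opening: 0.001
finger_force: 1.0
```

Call:
servo_tool(series=[[[0,0,0],[0,0,1],0],[[0,0,0],[0,0,0],0]])

```text
time: 14.95
tool_pos: [0.656, -0.2507, 0.0165]
orientation: [0.066, 0.998, -0.0, 0.0]
force: [-2.1, 1.1, 7.7]
opening: 0.001
finger_force: 3.9
```

Call:
servo_tool(series=[[[0,0,0],[0,0,1],0],[[0,0,0],[0,0,0],0]])

```text
time: 15.15
tool_pos: [0.6561, -0.2507, 0.0165]
orientation: [0.066, 0.998, -0.0, 0.0]
force: [-3.8, 2.1, 13.5]
opening: -0.003
finger_force: 6.6
```

Call:
servo_tool(series=[[[0,0,0],[1,0.3,-1],0],[[0,0,0],[3,1,0],0],[[0,0,0],[4,1.2,0],0],[[0,0,0],[4,1.2,0],0],[[0,0,0],[4,1.2,0],0],[[0,0,0],[4,1.2,0],0],[[0,0,0],[4,1.2,0],0],[[0,0,0],[4,1.2,0],0],[[0,0,0],[2,0.6,0],0],[[0,0,0],[0,0,0],0]])

```text
time: 16.15
tool_pos: [0.6287, -0.2381, 0.0166]
orientation: [0.066, 0.998, -0.001, 0.002]
force: [0.7, 0.4, 8.2]
opening: 0.004
finger_force: 3.6
```

```bash
cat > lid.py <<'E'
from h import *
import sys
# fit the 170x66 lid from visible pale pixels on the board (top camera), z given
def fit(tag,zt=.043,x0=.42,x1=.76,y0=-.32,y1=-.12):
    z=np.load(tag+'.npz'); im=z['im']; w=z['w']
    m=(im[...,2]>100)&(im[...,0].astype(int)+25<im[...,2])&(w[...,2]>zt-.012)&(w[...,2]<zt+.012)
    m&=(w[...,0]>x0)&(w[...,0]<x1)&(w[...,1]>y0)&(w[...,1]<y1)
    v,u=np.nonzero(m); return onplane('top',np.c_[u,v],zt)*1000
p=fit(sys.argv[1]); print(len(p),cv2.minAreaRect(p.astype(np.float32)),p.min(0),p.max(0))
E
python3 - <<'E'
from h import *
state(); snap('top','top6'); snap('side','side6')
E
python3 lid.py top5; python3 lid.py top6
```

```text
16.15 [ 0.6287 -0.2381  0.0166] R [[-0.991, 0.132, 0.004], [0.132, 0.991, -0.001], [-0.004, -0.001, -1.0]] F [0.7 0.4 8.2] op 0.004 ff 3.64118933561258 j [ 0.29  0.88  0.05  1.59 -0.06  0.67  1.81]
1603 ((588.9996948242188, -274.61810302734375), (211.5109100341797, 287.2941589355469), 66.79484558105469) [ 420.29658679 -318.47855465] [ 747.36947209 -126.01653029]
488 ((534.5741577148438, -229.60096740722656), (176.71392822265625, 78.55571746826172), 0.09957119822502136) [ 446.28559457 -269.03229009] [ 622.9279245  -190.35745003]
```

```bash
sed -i 's/    v,u=np.nonzero(m)/    n,l,st,_=cv2.connectedComponentsWithStats(cv2.morphologyEx(m.astype(np.uint8),cv2.MORPH_OPEN,np.ones((3,3)))); m=l==1+np.argmax(st[1:,4])\n    v,u=np.nonzero(m)/' lid.py
python3 lid.py top5; python3 lid.py top6
python3 - <<'E'
from h import *
z=np.load('side6.npz');w=z['w'];im=z['im']
for t in('side5','side6'):
    z=np.load(t+'.npz');w=z['w'];im=z['im']
    m=(im[...,2]>120)&(im[...,0].astype(int)+25<im[...,2])&(abs(w[...,2]-.043)<.012)&(w[...,0]<.78)&(w[...,0]>.52)&(w[...,1]>-.33)&(w[...,1]<-.15)
    v,u=np.nonzero(m);p=onplane('side',np.c_[u,v],.043)*1000;print(t,len(p),p.min(0),p.max(0))
E
```

```text
1535 ((657.5738525390625, -249.96832275390625), (71.26543426513672, 174.5144805908203), 82.49889373779297) [ 568.65610893 -293.93234744] [ 747.36947209 -206.49345186]
456 ((580.2559204101562, -239.57196044921875), (57.5177001953125, 75.28718566894531), 78.37586975097656) [ 540.99270974 -266.27650421] [ 620.18094143 -205.64517671]
side5 498 [ 569.23351589 -303.24251076] [ 768.52742561 -201.66225267]
side6 148 [ 541.79713134 -303.24251076] [ 768.52742561 -217.1765655 ]
```

The lid moves along with the fingers: its tail went from x = 569 to 541 mm, matching the tool. I'll keep sliding.

Call:
servo_tool(series=[[[0,0,0],[2,0.6,0],0],[[0,0,0],[4.5,1.3,0],0],[[0,0,0],[4.7,1.4,0],0],[[0,0,0],[4.7,1.4,0],0],[[0,0,0],[4.7,1.4,0],0],[[0,0,0],[4.7,1.4,0],0],[[0,0,0],[4.7,1.4,0],0],[[0,0,0],[4.7,1.4,0],0],[[0,0,0],[4.7,1.4,0],0],[[0,0,0],[4.7,1.4,0],0],[[0,0,0],[4.7,1.4,0],0],[[0,0,0],[4.7,1.4,0],0],[[0,0,0],[4.7,1.4,0],0],[[0,0,0],[4.7,1.4,0],0],[[0,0,0],[4.7,1.4,0],0],[[0,0,0],[4.7,1.4,0],0],[[0,0,0],[4.7,1.4,0],0],[[0,0,0],[4.7,1.4,0],0],[[0,0,0],[2.5,0.7,0],0],[[0,0,0],[0,0,0],0]])

```text
time: 18.25
tool_pos: [0.5488, -0.2023, 0.0165]
orientation: [0.066, 0.998, -0.001, 0.002]
force: [0.5, -0.2, 8.7]
opening: -0.004
finger_force: 4.4
```

```bash
python3 - <<'E'
from h import *
state(); snap('top','top7')
E
python3 lid.py top7
```

```text
18.25 [ 0.5488 -0.2023  0.0165] R [[-0.991, 0.132, 0.004], [0.132, 0.991, -0.001], [-0.004, -0.001, -1.0]] F [ 0.5 -0.2  8.7] op -0.004 ff 4.371854285127483 j [ 0.28  0.8   0.04  1.85 -0.06  0.5   1.8 ]
264 ((492.7940673828125, -204.810546875), (46.94987106323242, 55.966400146484375), 76.76764678955078) [ 464.06654825 -226.02366774] [ 523.10329201 -177.92466053]
```

Call:
servo_tool(series=[[[0,0,0],[0,0,-4],0],[[0,0,0],[0,0,-20],0],[[0,0,0],[0,0,-40],0],[[0,0,0],[0,0,-40],40],[[0,0,0],[0,40,0],75],[[0,0,0],[0,40,0],78],[[0,0,0],[0,40,0],78],[[0,0,0],[0,40,0],78],[[0,0,0],[0,0,0],78],[[0,0,0],[0,0,0],78]])

```text
time: 19.3
tool_pos: [0.5675, -0.0416, 0.1188]
orientation: [0.065, 0.998, 0.0, -0.001]
force: [-0.7, -0.6, 1.1]
opening: 0.908
finger_force: 0.0
```

```bash
python3 - <<'E'
from h import *
s=state(); t,_=snap('top','top8'); snap('side','side8')
cv2.imwrite('pics/c8.png',cv2.resize(t[140:270,330:470],None,fx=4.5,fy=4.5,interpolation=3))
w=np.load('side8.npz')['w']; p=s['tool_pos']
m=(abs(w[...,0]-p[0])<.06)&(abs(w[...,1]-p[1])<.08)&(w[...,2]>.1)&(w[...,2]<.3);q=w[m];print(np.round(q[np.argsort(q[:,2])[:12]],3).tolist())
E
python3 lid.py top8
```

```text
19.3 [ 0.5675 -0.0416  0.1188] R [[-0.992, 0.129, -0.001], [0.129, 0.992, 0.0], [0.001, 0.0, -1.0]] F [-0.7 -0.6  1.1] op 0.908 ff 0.0 j [-0.03  0.62  0.08  1.83 -0.07  0.69  1.53]
[[0.568, 0.001, 0.155], [0.581, -0.001, 0.156], [0.573, -0.001, 0.157], [0.554, -0.081, 0.157], [0.578, 0.0, 0.157], [0.576, 0.002, 0.158], [0.571, 0.002, 0.158], [0.568, 0.002, 0.158], [0.584, 0.003, 0.158], [0.557, -0.083, 0.159], [0.557, -0.075, 0.159], [0.554, -0.082, 0.159]]
1493 ((551.463623046875, -201.5191650390625), (70.82085418701172, 171.83168029785156), 82.04949188232422) [ 464.06654825 -244.77333141] [ 638.02411303 -158.24905205]
```

View pics/c8.png

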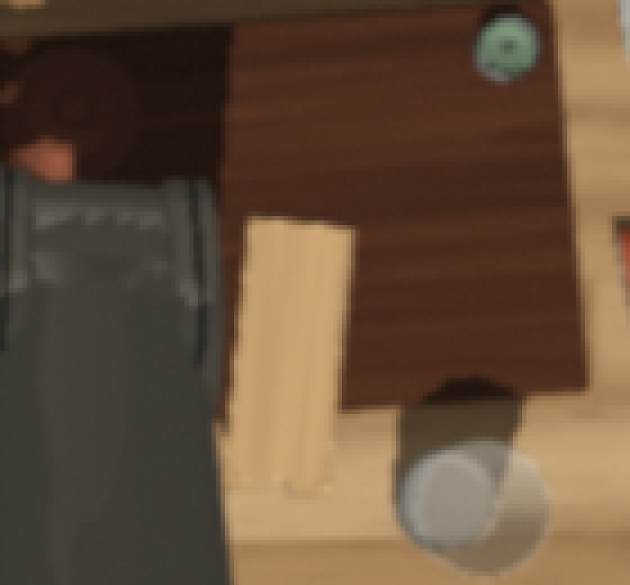

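The lid lies flat on the board with its tail hanging over the near edge, at about crop (290,485). The tumbler is clear to its right at (465,505). Next I'll move to the pinch.

```bash
python3 go.py .4796 -.192 -.008 -7.7
```

```text
19.4 [ 0.5675 -0.0445  0.119 ] R [[-0.991, 0.133, -0.001], [0.133, 0.991, -0.001], [0.001, -0.001, -1.0]] F [-0.3  0.7  1.1] op 0.916 ff 0.0 j [-0.02  0.62  0.08  1.83 -0.07  0.69  1.53]
shift mm [  67.3 -157.8  127.2]
rz 0.03 tilt [-0.0011 -0.001 ]
```

Call:
servo_tool(series=[[[0,0,0],[7,-16,0],78],[[0,0,0],[15,-35,0],78],[[0,0,0],[15,-35,0],78],[[0,0,0],[15,-35,0],78],[[0,0,0],[10,-25,0],78],[[0,0,0],[5,-12,0],78],[[0,0,0],[0,0,20],78],[[0,0,0],[0,0,30],78],[[0,0,0],[0,0,20],78],[[0,0,0],[0,0,0],78],[[0,0,0],[0,0,0],78]])

```text
time: 20.5
tool_pos: [0.4806, -0.1911, 0.0494]
orientation: [0.066, 0.998, 0.0, -0.0]
force: [0.1, 0.0, -0.7]
opening: 0.913
finger_force: 0.0
```

```bash
python3 go.py .4796 -.192 -.008 -7.7;  python3 - <<'E'
from h import *
s=state(); snap('side','side9')
w=np.load('side9.npz')['w']; p=s['tool_pos']
m=(abs(w[...,0]-p[0])<.04)&(abs(w[...,1]-p[1])<.08)&(w[...,2]>.055)&(w[...,2]<.13);q=w[m];q=q[np.argsort(q[:,2])];print(np.round(q[q[:,1]>p[1]][:10],3).tolist(),np.round(q[q[:,1]<p[1]][:8],3).tolist())
E
```

```text
20.5 [ 0.4806 -0.1911  0.0494] R [[-0.991, 0.133, -0.001], [0.133, 0.991, 0.0], [0.001, 0.0, -1.0]] F [ 0.1  0.  -0.7] op 0.913 ff 0.0 j [ 0.3   0.68  0.04  2.02 -0.06  0.45  1.82]
shift mm [ 0.8 -1.  57.4]
rz 0.08 tilt [-0.0005  0.0002]
20.5 [ 0.4806 -0.1911  0.0494] R [[-0.991, 0.133, -0.001], [0.133, 0.991, 0.0], [0.001, 0.0, -1.0]] F [ 0.1  0.  -0.7] op 0.913 ff 0.0 j [ 0.3   0.68  0.04  2.02 -0.06  0.45  1.82]
[[0.479, -0.15, 0.085], [0.493, -0.149, 0.086], [0.485, -0.144, 0.088], [0.491, -0.144, 0.088], [0.496, -0.151, 0.088], [0.488, -0.144, 0.088], [0.482, -0.143, 0.088], [0.49, -0.149, 0.089], [0.485, -0.148, 0.089], [0.494, -0.145, 0.09]] [[0.457, -0.27, 0.056], [0.454, -0.27, 0.057], [0.46, -0.269, 0.057], [0.444, -0.268, 0.057], [0.448, -0.268, 0.057], [0.441, -0.267, 0.058], [0.451, -0.264, 0.059], [0.448, -0.269, 0.061]]
```

Call:
servo_tool(series=[[[0,0,0],[0.8,-0.8,15],78],[[0,0,0],[0,0,15],78],[[0,0,0],[0,0,12],78],[[0,0,0],[0,0,10],78],[[0,0,0],[0,0,6],78],[[0,0,0],[0,0,0],78],[[0,0,0],[0,0,0],78]])

```text
time: 21.25
tool_pos: [0.4801, -0.1915, -0.0085]
orientation: [0.066, 0.998, -0.0, 0.0]
force: [0.8, 0.2, -0.3]
opening: 0.915
finger_force: 0.0
```

Call:
servo_tool(series=[[[0,0,0],[0,0,0],74],[[0,0,0],[0,0,0],71],[[0,0,0],[0,0,0],69],[[0,0,0],[0,0,0],67],[[0,0,0],[0,0,0],65],[[0,0,0],[0,0,0],62],[[0,0,0],[0,0,0],60],[[0,0,0],[0,0,0],60]])

```text
time: 22.05
tool_pos: [0.48, -0.1915, -0.0086]
orientation: [0.066, 0.998, -0.0, 0.0]
force: [-0.7, 1.2, 3.4]
opening: 0.747
finger_force: 64.7
```

Call:
servo_tool(series=[[[0,0,0],[0,0,-2],60],[[0,0,0],[0,0,-4],60],[[0,0,0],[0,0,-8],60],[[0,0,0],[0,0,-15],60],[[0,0,0],[0,0,-20],60],[[0,0,0],[0,0,-25],60],[[0,0,0],[0,0,-25],60],[[0,0,0],[0,0,0],60],[[0,0,0],[0,0,0],60]])

```text
time: 22.95
tool_pos: [0.4802, -0.1915, 0.0909]
orientation: [0.066, 0.998, -0.0, 0.001]
force: [0.4, 0.0, -0.2]
opening: 0.749
finger_force: 65.7
```

```bash
cat > held.py <<'E'
from h import *
import sys
# fit plane + rectangle of the held lid from both clouds
s=state(); p=np.array(s['tool_pos']); tag=sys.argv[1]
M=R.from_quat(s['orientation']).as_matrix(); ax=-M[:,0]; ay=-M[:,1]
for n in('top','side'):
    im,d=snap(n,f'{tag}{n}'); w=np.load(f'{tag}{n}.npz')['w']; r=w-p
    a=r@ax; b=r@ay
    m=(a>.02)&(a<.2)&(abs(b)<.06)&(abs(r[...,2]-.05)<.03)&(im[...,2]>100)&(im[...,0].astype(int)+20<im[...,2])
    nn,l,st,_=cv2.connectedComponentsWithStats(m.astype(np.uint8)); m=l==1+np.argmax(st[1:,4])
    A=np.c_[a[m],b[m],np.ones(m.sum())]; k=np.linalg.lstsq(A,w[m][:,2],rcond=None)[0]
    print(n,m.sum(),'slope along/across',k[:2].round(3),'z at grip',k[2].round(4),'rel TCP',round(k[2]-p[2],4),'a range',np.percentile(a[m],[0.5,99.5]).round(4),'b',np.percentile(b[m],[1,99]).round(4))
    if n=='top':
        mm=m&(a>.05); v,u=np.nonzero(mm); zt=w[mm][:,2].mean(); q=onplane('top',np.c_[u,v],zt); q3=np.c_[q,np.full(len(q),zt)]-p; aa,bb=q3@ax,q3@ay
        lo=[];hi=[];c=[]
        for x in np.arange(.06,.15,.006):
            t=bb[abs(aa-x)<.003]
            if len(t)>10: c.append(x);lo.append(t.min());hi.append(t.max())
        f=np.polyfit(c,(np.array(lo)+hi)/2,1); print('centreline: yaw rel tool(deg,+ccw)',np.degrees(np.arctan(f[0])).round(2),'offset at grip mm',(f[1]*1000).round(1),'width',(np.mean(np.array(hi)-lo)*1000).round(1),'head a max',aa.max().round(4))
E
python3 held.py h1
```

```text
22.95 [ 0.4802 -0.1915  0.0909] R [[-0.991, 0.132, 0.001], [0.132, 0.991, -0.0], [-0.001, -0.0, -1.0]] F [ 0.4  0.  -0.2] op 0.749 ff 65.74993640184402 j [ 0.29  0.61  0.05  1.99 -0.06  0.54  1.82]Traceback (most recent call last):
  File "held.py", line 10, in <module>
    nn,l,st,_=cv2.connectedComponentsWithStats(m.astype(np.uint8)); m=l==1+np.argmax(st[1:,4])
                                                                           ~~~~~~~~~^^^^^^^^^^
    return _wrapfunc(a, 'argmax', axis=axis, out=out, **kwds)
    return bound(*args, **kwds)
ValueError: attempt to get argmax of an empty sequence
```

```bash
sed -i 's/&(im\[...,2\]>100).*$//' held.py; python3 held.py h2; python3 -c "
import cv2,numpy as np
a=cv2.imread('pics/h2top.png');b=cv2.imread('pics/h2side.png')
cv2.imwrite('pics/h2.png',np.hstack([cv2.resize(a[150:270,350:450],None,fx=4,fy=4),cv2.resize(b[70:190,270:370],None,fx=4,fy=4)]))"
```

```text
23.0 [ 0.4796 -0.1913  0.0901] R [[-0.991, 0.132, -0.0], [0.132, 0.991, 0.0], [0.0, 0.0, -1.0]] F [ 0.  -0.1 -0.7] op 0.746 ff 65.7493007183075 j [ 0.29  0.61  0.05  2.   -0.06  0.54  1.82]
top 1247 slope along/across [-0.003 -0.004] z at grip 0.1403 rel TCP 0.0501 a range [0.0219 0.155 ] b [-0.0319  0.0329]
centreline: yaw rel tool(deg,+ccw) 0.02 offset at grip mm 0.7 width 64.2 head a max 0.1555
side 385 slope along/across [-0.005 -0.001] z at grip 0.1398 rel TCP 0.0497 a range [0.0209 0.155 ] b [-0.0373  0.0327]
```

View pics/h2.png

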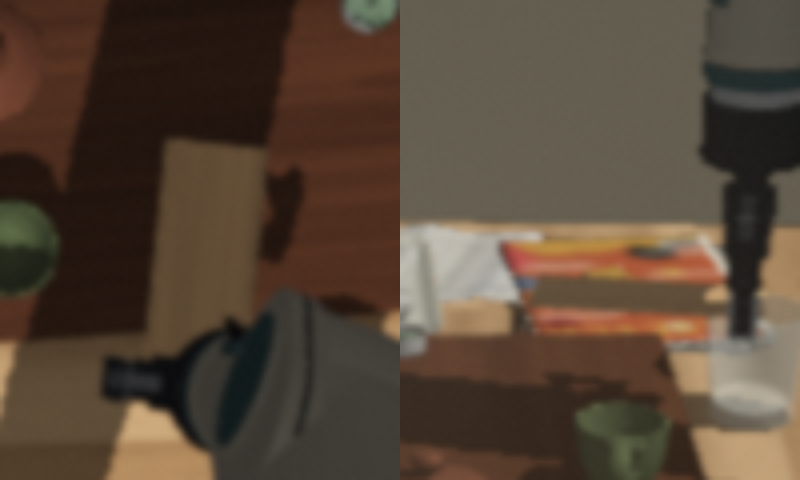

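The lid is held level (slopes under 0.005), straight in the jaws, and 0.7 mm off centre. Next I'll refine the box pose and move in front of its mouth.

```bash
python3 m.py top5 2>/dev/null|grep box
python3 - <<'E'
from h import *
# box pose: average depth over top0,2,3,5,h1,h2 clouds ; wall-top points
for t in('top0','top2','top3','top7','h1top','h2top','top1'):
    d=np.load(t+'.npz')['w'][...,2]; m=np.zeros(d.shape,bool); m[155:230,222:272]=(d[155:230,222:272]>.041)&(d[155:230,222:272]<.056)
    v,u=np.nonzero(m); p=onplane('top',np.c_[u,v],.047)*1000; q=cv2.minAreaRect(p.astype(np.float32)); print(t,np.round(q[0],1),np.round(q[1],1),round(q[2],2))
E
python3 go.py .3788 .2734 .09 -13.8
```

```text
top0 [634.2 210.7] [ 77.9 176.7] 76.22
top2 [634.2 210.7] [ 77.9 176.7] 76.22
top3 [634.2 210.6] [ 78.1 176.7] 76.22
top7 [634.2 210.5] [ 78.4 176.7] 76.22
h1top [634.2 210.6] [ 78.1 176.7] 76.22
h2top [634.2 210.8] [ 77.7 176.7] 76.22
top1 [634.2 210.6] [ 78.1 176.7] 76.22
23.1 [ 0.4791 -0.1912  0.0894] R [[-0.991, 0.132, -0.002], [0.132, 0.991, 0.001], [0.002, 0.0, -1.0]] F [-0.1  0.1 -1.2] op 0.751 ff 65.74873387813568 j [ 0.29  0.61  0.05  2.   -0.06  0.54  1.82]
shift mm [ 1.608e+02  4.473e+02 -1.000e-01]
rz 6.21 tilt [-0.0019  0.0007]
```

Call:
servo_tool(series=[[[0,0,0],[4,12,0],60],[[0,0,0],[9,25,0],60],[[0,0,0],[12,34,0],60],[[0,0,0],[12,34,0],60],[[0,0,0],[12,34,0],60],[[0,0,0],[12,34,0],60],[[0,0,0],[12,34,0],60],[[0,0,0],[12,34,0],60],[[0,0,0],[12,34,0],60],[[0,0,0],[12,34,0],60],[[0,0,0],[12,34,0],60],[[0,0,0],[12,34,0],60],[[0,0,0],[12,34,0],60],[[0,0,2],[12,24,0],60],[[0,0,2],[10,10,0],60],[[0,0,2.2],[0,0,0],60],[[0,0,0],[0,0,0],60],[[0,0,0],[0,0,0],60]])

```text
time: 24.9
tool_pos: [0.3737, 0.2707, 0.0901]
orientation: [0.121, 0.993, -0.001, -0.0]
force: [0.2, -0.5, -0.4]
opening: 0.748
finger_force: 65.8
```

```bash
python3 held.py h3; python3 go.py .3788 .2734 .02 -13.8
```

```text
24.9 [0.3737 0.2707 0.0901] R [[-0.971, 0.239, -0.0], [0.239, 0.971, -0.001], [-0.0, -0.001, -1.0]] F [ 0.2 -0.5 -0.4] op 0.748 ff 65.7542136311531 j [-0.83  0.57  0.21  2.14 -0.25  0.46  0.9 ]
top 1433 slope along/across [-0.004  0.007] z at grip 0.1403 rel TCP 0.0503 a range [0.0208 0.1551] b [-0.0312  0.0335]
centreline: yaw rel tool(deg,+ccw) 0.02 offset at grip mm 1.2 width 65.0 head a max 0.1559
side 971 slope along/across [-0.005  0.002] z at grip 0.1405 rel TCP 0.0505 a range [0.0207 0.1551] b [-0.0352  0.0319]
25.0 [0.374  0.2708 0.0902] R [[-0.971, 0.24, -0.0], [0.24, 0.971, -0.0], [-0.0, -0.0, -1.0]] F [-0.  -0.6 -0.4] op 0.746 ff 65.75351536273956 j [-0.83  0.57  0.2   2.14 -0.25  0.46  0.9 ]
shift mm [-4.   3.7 70.2]
rz -0.09 tilt [-0.     -0.0005]
```

Call:
servo_tool(series=[[[0,0,0],[-2,4.7,10],60],[[0,0,0],[0,0,25],60],[[0,0,0],[0,0,25],60],[[0,0,0],[0,0,20],60],[[0,0,0],[0,0,15],60],[[0,0,0],[0,0,6],60],[[0,0,0],[0,0,0],60],[[0,0,0],[0,0,0],60]])

```text
time: 25.8
tool_pos: [0.377, 0.2758, -0.011]
orientation: [0.12, 0.993, -0.0, 0.0]
force: [-0.0, 0.6, -0.4]
opening: 0.745
finger_force: 65.8
```

```bash
python3 held.py h4; python3 go.py .3788 .2734 -.0113 -13.8
python3 - <<'E'
from h import *
# lateral compare in box frame: slices of pale pixels at lid top & box wall tops
s=ctrl.read_state(); p=np.array(s['tool_pos'])
w=np.load('h4top.npz')['w']; t=np.radians(-13.8); c=np.array([.6342,.2107]); 
d=w[...,2]; v,u=np.nonzero((d>.034)&(d<.056)); u0=onplane('top',np.c_[u,v],p[2]+.0513)-c; u1=onplane('top',np.c_[u,v],.047)-c
def loc(q): return q@np.array([[np.cos(t),-np.sin(t)],[np.sin(t),np.cos(t)]])
a=loc(u0); b=loc(u1); zz=d[v,u]
k=(a[:,0]>-.24)&(a[:,0]<-.115)&(abs(a[:,1])<.045); 
def cl(q,xs,h):
    r=[]
    for x in xs:
        y=q[abs(q[:,0]-x)<h,1]
        if len(y)>5: r.append((x,(y.min()+y.max())/2*1000,(y.max()-y.min())*1000))
    r=np.array(r); f=np.polyfit(r[:,0],r[:,1],1); print('slope deg',np.degrees(f[0]/1000).round(2),'at -.088',np.polyval(f,-.088).round(2),'at 0',f[1].round(2),'w',r[:,2].mean().round(1),'n',len(r))
cl(a[k],np.arange(-.235,-.12,.008),.004)
k=(abs(b[:,0])<.085)&(abs(b[:,1])<.045)&(zz>.041); cl(b[k],np.arange(-.08,.08,.008),.004)
print('lid head x', a[(a[:,0]<-.09)&(abs(a[:,1])<.03),0].max())
E
```

```text
25.8 [ 0.377   0.2758 -0.011 ] R [[-0.971, 0.239, 0.0], [0.239, 0.971, -0.001], [-0.0, -0.001, -1.0]] F [-0.   0.6 -0.4] op 0.745 ff 65.83477199077606 j [-0.81  0.78  0.18  2.17 -0.56  0.24  1.19]
top 1188 slope along/across [-0.004  0.003] z at grip 0.0392 rel TCP 0.0502 a range [0.0209 0.1552] b [-0.0315  0.0335]
centreline: yaw rel tool(deg,+ccw) 0.3 offset at grip mm 0.6 width 64.5 head a max 0.1558
side 1034 slope along/across [-0.006  0.   ] z at grip 0.0398 rel TCP 0.0509 a range [0.0207 0.1551] b [-0.0355  0.0315]
25.9 [ 0.3771  0.2761 -0.0105] R [[-0.971, 0.238, 0.0], [0.238, 0.971, 0.0], [-0.0, 0.0, -1.0]] F [-0.1 -1.5 -0.3] op 0.745 ff 65.83460658788681 j [-0.81  0.78  0.18  2.17 -0.56  0.24  1.19]
shift mm [-2.3 -2.3  0.8]
rz 0.02 tilt [0.0005 0.0002]
slope deg -0.1 at -.088 0.25 at 0 0.09 w 65.0 n 15
slope deg -0.01 at -.088 0.15 at 0 0.13 w 76.7 n 20
lid head x -0.10945854277034847
```

Call:
servo_tool(series=[[[0,0,0],[-4,0,-0.7],60],[[0,0,0],[-6,0,0],60],[[0,0,0],[-6,0,0],60],[[0,0,0],[-5,0,0],60],[[0,0,0],[-5,0,0],60],[[0,0,0],[-5,0,0],60],[[0,0,0],[-5,0,0],60],[[0,0,0],[-4,0,0],60],[[0,0,0],[0,0,0],60]])

```text
time: 26.8
tool_pos: [0.4164, 0.2663, -0.01]
orientation: [0.12, 0.993, 0.0, 0.0]
force: [0.2, -0.0, 0.1]
opening: 0.748
finger_force: 65.8
```

Call:
servo_tool(series=[[[0,0,0],[-4,0,0],60],[[0,0,0],[-5,0,0],60],[[0,0,0],[-5,0,0],60],[[0,0,0],[-5,0,0],60],[[0,0,0],[0,0,0],60]])

```text
time: 27.3
tool_pos: [0.4352, 0.2617, -0.0099]
orientation: [0.121, 0.993, 0.0, 0.001]
force: [0.0, -0.4, -0.8]
opening: 0.746
finger_force: 65.8
```

```bash
python3 held.py h5 | grep -v cent
```

```text
27.3 [ 0.4352  0.2617 -0.0099] R [[-0.971, 0.239, 0.001], [0.239, 0.971, -0.0], [-0.001, 0.0, -1.0]] F [ 0.  -0.4 -0.8] op 0.746 ff 65.83430081605911 j [-0.74  0.8   0.22  2.06 -0.51  0.33  1.23]
top 1486 slope along/across [-0.044 -0.017] z at grip 0.0437 rel TCP 0.0536 a range [0.0217 0.1989] b [-0.0358  0.0402]
side 1855 slope along/across [-0.069  0.064] z at grip 0.0448 rel TCP 0.0547 a range [0.0214 0.1989] b [-0.0414  0.0375]
```

Run:
```python
from h import *
for n in('top','side'):
    w=np.load(f'h5{n}.npz')['w']; t=np.radians(-13.8); q=w[...,:2]-[.6342,.2107]; x=q[...,0]*np.cos(t)+q[...,1]*np.sin(t); y=-q[...,0]*np.sin(t)+q[...,1]*np.cos(t)
    for lo in range(-130,-30,10): 
        k=(x>lo/1e3)&(x<lo/1e3+.01)&(abs(y)<.024)&(w[...,2]<.1); print(n,lo,np.median(w[k][:,2]).round(4),k.sum(),end=' | ')
    k=(abs(x+.07)<.012)&(w[...,2]<.1)&(w[...,2]>-.01)
    for yy in range(-44,45,4): 
        kk=k&(abs(y-yy/1e3)<.002); print(yy,np.median(w[kk][:,2]*1000).round(0) if kk.any() else None,end=' ')
    print()
```

```text
top -130 0.0403 62 | top -120 0.0402 63 | top -110 0.0399 61 | top -100 0.0408 65 | top -90 0.0407 62 | top -80 0.0401 64 | top -70 0.0403 62 | top -60 0.0409 64 | top -50 0.0065 56 | top -40 0.0066 57 | -44 -1.0 -40 1.0 -36 41.0 -32 45.0 -28 39.0 -24 39.0 -20 40.0 -16 41.0 -12 40.0 -8 40.0 -4 41.0 0 40.0 4 40.0 8 40.0 12 39.0 16 41.0 20 40.0 24 41.0 28 40.0 32 44.0 36 46.0 40 46.0 44 None 
side -130 0.0016 103 | side -120 0.0022 101 | side -110 0.0385 102 | side -100 0.0013 99 | side -90 0.0385 81 | side -80 0.0399 47 | side -70 0.04 47 | side -60 0.0399 43 | side -50 0.0362 1 | side -40 0.0345 3 | -44 None -40 45.0 -36 45.0 -32 44.0 -28 43.0 -24 40.0 -20 40.0 -16 40.0 -12 40.0 -8 40.0 -4 40.0 0 40.0 4 40.0 8 40.0 12 39.0 16 40.0 20 40.0 24 41.0 28 None 32 46.0 36 28.0 40 24.0 44 18.0
```

The lid is in the grooves: its top reads z = 40 mm between lips at 46 mm, with no side forces. I'll keep inserting.

Call:
servo_tool(series=[[[0,0,0],[-4,0,0],60],[[0,0,0],[-6,0,0],60],[[0,0,0],[-6,0,0],60],[[0,0,0],[-6,0,0],60],[[0,0,0],[-6,0,0],60],[[0,0,0],[-6,0,0],60],[[0,0,0],[-6,0,0],60],[[0,0,0],[-6,0,0],60],[[0,0,0],[-6,0,0],60],[[0,0,0],[0,0,0],60]])

```text
time: 28.4
tool_pos: [0.4858, 0.2492, -0.0099]
orientation: [0.121, 0.993, 0.0, 0.001]
force: [-1.1, -0.1, 0.4]
opening: 0.743
finger_force: 65.8
```

Call:
servo_tool(series=[[[0,0,0],[-5,0,0],60],[[0,0,0],[-6,0,0],60],[[0,0,0],[-6,0,0],60],[[0,0,0],[-6,0,0],60],[[0,0,0],[-5,0,0],60],[[0,0,0],[-4,0,0],60],[[0,0,0],[0,0,0],60],[[0,0,0],[0,0,0],60]])

```text
time: 29.2
tool_pos: [0.5153, 0.242, -0.0101]
orientation: [0.12, 0.993, -0.0, -0.0]
force: [0.3, 0.9, -0.6]
opening: 0.741
finger_force: 65.8
```

```bash
cat > bx.py <<'E'
from h import *
s=state(); t=np.radians(-13.8); q=s['tool_pos'][:2]-np.array([.6342,.2107]); print('box frame TCP',(np.array([q[0]*np.cos(t)+q[1]*np.sin(t),-q[0]*np.sin(t)+q[1]*np.cos(t)])*1000).round(1))
E
python3 bx.py
```

```text
29.2 [ 0.5153  0.242  -0.0101] R [[-0.971, 0.238, -0.001], [0.238, 0.971, -0.0], [0.001, -0.0, -1.0]] F [ 0.3  0.9 -0.6] op 0.741 ff 65.83454310894012 j [-0.66  0.85  0.26  1.9  -0.46  0.46  1.27]
box frame TCP [-122.9    2. ]
```

Call:
servo_tool(series=[[[0,0,0],[-5,0,0],60],[[0,0,0],[-5,0,0],60],[[0,0,0],[-3,0,0],60],[[0,0,0],[0,0,0],60],[[0,0,0],[0,0,0],68],[[0,0,0],[0,0,0],72],[[0,0,0],[0,0,0],76],[[0,0,0],[0,0,0],78],[[0,0,0],[0,0,0],78]])

```text
time: 30.1
tool_pos: [0.5281, 0.239, -0.01]
orientation: [0.12, 0.993, -0.0, -0.0]
force: [0.3, -0.5, -0.3]
opening: 0.916
finger_force: 0.0
```

Call:
servo_tool(series=[[[0,0,0],[10,0,0],78],[[0,0,0],[20,0,0],78],[[0,0,0],[20,0,0],78],[[0,0,0],[5,0,0],60],[[0,0,0],[0,2,-10],30],[[0,0,0],[0,0,0],30],[[0,0,0],[0,0,0],30],[[0,0,0],[0,0,0],30]])

```text
time: 30.9
tool_pos: [0.4762, 0.2537, 0.0002]
orientation: [0.12, 0.993, 0.0, 0.0]
force: [-0.2, -0.2, 0.5]
opening: 0.355
finger_force: 0.0
```

```bash
python3 bx.py
python3 - <<'E'
from h import *
snap('top','t10'); snap('side','s10')
for n in('t10','s10'):
    w=np.load(n+'.npz')['w']; t=np.radians(-13.8); q=w[...,:2]-[.6342,.2107]; x=q[...,0]*np.cos(t)+q[...,1]*np.sin(t); y=-q[...,0]*np.sin(t)+q[...,1]*np.cos(t)
    k=(abs(w[...,2]-.04)<.007)&(abs(y)<.03)&(abs(y)>.013)&(x<-.09); print(n,k.sum(),np.percentile(x[k],[1,5]) if k.any() else '')
    k=(x<-.14)&(x>-.2)&(abs(y)<.04)&(w[...,2]<.12)&(w[...,2]>.012); z=w[k]; print('fingers',np.sort(z[:,2])[:8].round(3), np.percentile(y[k],[2,98]).round(3),np.percentile(x[k],[2,98]).round(3))
E
```

```text
30.9 [4.762e-01 2.537e-01 2.000e-04] R [[-0.971, 0.239, 0.001], [0.239, 0.971, -0.0], [-0.001, 0.0, -1.0]] F [-0.2 -0.2  0.5] op 0.355 ff 0.0 j [-0.71  0.81  0.26  1.98 -0.48  0.42  1.24]
box frame TCP [-163.7    4.1]
t10 150 [-0.12336468 -0.1216433 ]
fingers [0.036 0.053 0.065 0.071 0.072 0.076 0.077 0.077] [-0.039 -0.019] [-0.174 -0.148]
s10 142 [-0.17411442 -0.17185385]
fingers [0.026 0.026 0.027 0.027 0.028 0.028 0.029 0.029] [-0.011  0.036] [-0.181 -0.147]
```

Call:
servo_tool(series=[[[0,0,0],[-6,-2.5,0],30],[[0,0,0],[-6,0,0],30],[[0,0,0],[-6,0,0],30],[[0,0,0],[-5,0,0],30],[[0,0,0],[-5,0,0],30],[[0,0,0],[-5,0,0],30],[[0,0,0],[-5,0,0],30],[[0,0,0],[-5,0,0],30],[[0,0,0],[-5,0,0],30],[[0,0,0],[-3,0,0],30],[[0,0,0],[0,0,0],30]])

```text
time: 32.1
tool_pos: [0.5248, 0.2391, 0.0]
orientation: [0.12, 0.993, -0.0, 0.0]
force: [0.7, -0.1, -0.4]
opening: 0.35
finger_force: 0.0
```

Call:
servo_tool(series=[[[0,0,0],[-2,0,0],30],[[0,0,0],[-2,0,0],30],[[0,0,0],[-2,0,0],30],[[0,0,0],[0,0,0],30]])

```text
time: 32.5
tool_pos: [0.5304, 0.2378, 0.0001]
orientation: [0.12, 0.993, -0.0, 0.0]
force: [-0.8, -0.5, 0.2]
opening: 0.35
finger_force: 0.0
```

```bash
python3 bx.py
```

```text
32.5 [5.304e-01 2.378e-01 1.000e-04] R [[-0.971, 0.239, 0.0], [0.239, 0.971, -0.0], [-0.0, 0.0, -1.0]] F [-0.8 -0.5  0.2] op 0.35 ff 0.0 j [-0.65  0.84  0.28  1.86 -0.45  0.5   1.27]
box frame TCP [-107.3    1.6]
```

Now step in 2 mm rows until force rises.

Call:
servo_tool(series=[[[0,0,0],[-2,0,0],30],[[0,0,0],[-2,0,0],30],[[0,0,0],[0,0,0],30],[[0,0,0],[0,0,0],30]])

```text
time: 32.9
tool_pos: [0.5339, 0.2369, 0.0]
orientation: [0.12, 0.993, -0.0, -0.0]
force: [0.2, 0.1, -0.1]
opening: 0.35
finger_force: 0.0
```

Call:
servo_tool(series=[[[0,0,0],[-1.5,0,0],30],[[0,0,0],[0,0,0],30],[[0,0,0],[0,0,0],30]])

```text
time: 33.2
tool_pos: [0.5354, 0.2366, -0.0]
orientation: [0.12, 0.993, -0.0, -0.0]
force: [-0.2, 0.6, 0.4]
opening: 0.351
finger_force: 0.0
```

Call:
servo_tool(series=[[[0,0,0],[-1.5,0,0],30],[[0,0,0],[0,0,0],30],[[0,0,0],[0,0,0],30]])

```text
time: 33.5
tool_pos: [0.5368, 0.2362, -0.0]
orientation: [0.12, 0.993, -0.0, -0.0]
force: [-0.1, -1.3, 0.1]
opening: 0.352
finger_force: 0.1
```

```bash
python3 bx.py
```

```text
33.5 [ 0.5368  0.2362 -0.    ] R [[-0.971, 0.238, -0.0], [0.238, 0.971, -0.0], [0.0, -0.0, -1.0]] F [-0.1 -1.3  0.1] op 0.352 ff 0.05485632922500372 j [-0.64  0.85  0.28  1.85 -0.44  0.51  1.27]
box frame TCP [-100.6    1.6]
```

Call:
servo_tool(series=[[[0,0,0],[-1,0,0],30],[[0,0,0],[0,0,0],30],[[0,0,0],[0,0,0],30]])

```text
time: 33.8
tool_pos: [0.5369, 0.2362, -0.0001]
orientation: [0.12, 0.993, -0.0, -0.001]
force: [-2.9, 1.7, 2.1]
opening: 0.354
finger_force: 1.5
```

Call:
servo_tool(series=[[[0,0,0],[-1,0,0],30],[[0,0,0],[0,0,0],30],[[0,0,0],[0,0,0],30]])

```text
time: 34.1
tool_pos: [0.5368, 0.2362, -0.0002]
orientation: [0.12, 0.993, -0.0, -0.002]
force: [-5.5, 0.4, 3.3]
opening: 0.351
finger_force: 2.6
```

```bash
python3 bx.py
python3 - <<'E'
from h import *
snap('top','t11');snap('side','s11')
for n in('t11','s11'):
    w=np.load(n+'.npz')['w']; t=np.radians(-13.8); q=w[...,:2]-[.6342,.2107]; x=q[...,0]*np.cos(t)+q[...,1]*np.sin(t); y=-q[...,0]*np.sin(t)+q[...,1]*np.cos(t)
    for lo in range(-100,90,10):
        k=(x>lo/1e3)&(x<lo/1e3+.01)&(abs(y)<.024)&(w[...,2]<.1);print(lo,k.sum(),(np.median(w[k][:,2])*1000).round(1) if k.any() else '',end=' | ')
    print()
E
```

```text
34.1 [ 5.368e-01  2.362e-01 -2.000e-04] R [[-0.971, 0.238, -0.004], [0.238, 0.971, 0.0], [0.004, -0.001, -1.0]] F [-5.5  0.4  3.3] op 0.351 ff 2.6286228373646736 j [-0.64  0.85  0.28  1.84 -0.44  0.52  1.27]
box frame TCP [-100.6    1.5]
-100 4 -0.7 | -90 13 40.0 | -80 26 38.1 | -70 49 39.3 | -60 64 38.4 | -50 61 38.6 | -40 62 38.6 | -30 62 38.2 | -20 62 38.8 | -10 59 38.6 | 0 63 37.9 | 10 61 38.9 | 20 61 38.9 | 30 62 38.0 | 40 62 38.6 | 50 61 38.5 | 60 59 39.0 | 70 61 38.8 | 80 58 46.7 | 
-100 53 -0.1 | -90 51 16.7 | -80 42 38.6 | -70 44 38.3 | -60 44 38.6 | -50 47 38.7 | -40 44 38.7 | -30 45 38.7 | -20 45 38.6 | -10 43 38.3 | 0 44 39.0 | 10 44 38.3 | 20 43 38.6 | 30 35 38.9 | 40 42 38.7 | 50 42 38.7 | 60 45 38.4 | 70 41 38.7 | 80 55 45.4 |
```

The lid hits a hard stop with its tail at about -90 mm in the box frame, and it covers right up to the back wall, so it is home. I'll back off and verify.

Call:
servo_tool(series=[[[0,0,0],[3,0,0],30],[[0,0,0],[15,0,0],30],[[0,0,0],[30,0,0],30],[[0,0,0],[30,0,-20],30],[[0,0,0],[15,0,-40],30],[[0,0,0],[0,0,-40],30],[[0,0,0],[0,0,0],30],[[0,0,0],[0,0,0],30],[[0,0,0],[0,0,0],30]])

```text
time: 35.1
tool_pos: [0.4485, 0.2577, 0.0994]
orientation: [0.12, 0.993, -0.0, -0.0]
force: [0.3, 0.1, -1.0]
opening: 0.353
finger_force: 0.0
```

```bash
python3 bx.py
python3 - <<'E'
from h import *
snap('top','t12')
z=np.load('t12.npz');w=z['w'];im=z['im']; t=np.radians(-13.8)
v,u=np.nonzero((w[...,2]>.03)&(w[...,2]<.056)); q=onplane('top',np.c_[u,v],.039)-[.6342,.2107]; x=q[:,0]*np.cos(t)+q[:,1]*np.sin(t); y=-q[:,0]*np.sin(t)+q[:,1]*np.cos(t)
for lo in range(-40,41,8):
    k=(abs(y-lo/1e3)<.004)&(x>-.15)&(x<.1); print(lo,(x[k].min()*1000).round(1),k.sum(),end=' | ')
E
```

```text
35.1 [0.4485 0.2577 0.0994] R [[-0.971, 0.239, -0.0], [0.239, 0.971, -0.001], [-0.0, -0.001, -1.0]] F [ 0.3  0.1 -1. ] op 0.353 ff 0.0 j [-0.83  0.63  0.39  1.99 -0.4   0.6   1.16]
box frame TCP [-191.5    1.3]
-40 -87.2 72 | -32 -89.0 185 | -24 -88.1 181 | -16 -89.2 183 | -8 -87.1 182 | 0 -86.8 179 | 8 -86.5 183 | 16 -88.3 184 | 24 -88.9 183 | 32 -88.6 185 | 40 -87.1 111 |
```

The tabs stand about 2 mm proud of the box face, so the lid is home and nothing is touching the robot.

```bash
python3 -c "
from station import ctrl
print(ctrl.hand_in())"
```

```text
the job is handed in; nothing more can be done
None
```

The scoop lies flat in the box and the lid is fully home above it, its notched end about 2 mm proud; I handed the job in at about 35 s, and the hand-in call returned no verdict.

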